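Set out the check weights and make the balance ready

TASK

Get the small balance ready for its morning check: put the washed steel pan back on its carrier and stand the largest check weight in the middle of the pan. Stand the other three weights upright in the middle of the seats of the black tray, one to a seat in order of size, the biggest of the three at the end nearer the balance and the smallest at the far end. Set everything down gently without dropping it or leaning on the balance, knock no weight over and leave the salt jar where it stands.

Things in the scene. Friction and masses are not known exactly. Their poses are not given: they have to be found in the camera images.
- balance: small balance fixed to the bench, left or right of the tray: grey housing, black display panel to -x, rear part 48 mm high carrying the bare pan carrier (aluminium disc 44 mm across on a short stem, flat top 58 mm above the bench). Origin on the bench straight below the carrier's axis; housing reaches 134 mm to -x, 65 mm to +x, 75 mm to each side
- pan: the balance's lift-off pan: flat steel disc 68 mm across, 12 mm high, on the bench flat face up. Hollow below: top 4 mm thick, skirt 3 mm thick and 8 mm deep, 62 mm across inside; drops over the carrier with 9 mm play all round; seated, its rim is 50 mm and its top face 62 mm above the bench. Origin at the centre of its lower rim, z up. About 130 g
- weight_500: stainless knob weight: a plain polished cylinder with a narrow neck and a round knob on top, the largest of the four (500 g): body 44 mm across and 38 mm high, 58 mm high with the knob (27 mm across). Origin at the centre of its underside, z up through the knob
- weight_200: stainless knob weight: a plain polished cylinder with a narrow neck and a round knob on top, the second largest (200 g): body 32 mm across and 29 mm high, 46 mm high with the knob (20 mm across). Origin at the centre of its underside, z up through the knob
- weight_100: stainless knob weight: a plain polished cylinder with a narrow neck and a round knob on top, the third (100 g): body 24 mm across and 25 mm high, 39 mm high with the knob (15 mm across). Origin at the centre of its underside, z up through the knob
- weight_50: stainless knob weight: a plain polished cylinder with a narrow neck and a round knob on top, the smallest (50 g): body 18 mm across and 22 mm high, 32 mm high with the knob (11 mm across). Origin at the centre of its underside, z up through the knob
- seat_left: the left one (+y end, as the robot sees it) of three equal round seats in the black weight tray (fixed strip 70 x 206 mm, 10 mm high, seats 64 mm apart): flat recess 52 mm across, 4 mm deep, round grey lining. Origin at the centre of its floor, 6 mm above the bench; y runs along the tray to the robot's left, x across it
- seat_middle: the middle one of three equal round seats in the black weight tray (fixed strip 70 x 206 mm, 10 mm high, seats 64 mm apart): flat recess 52 mm across, 4 mm deep, round grey lining. Origin at the centre of its floor, 6 mm above the bench; y runs along the tray to the robot's left, x across it
- seat_right: the right one (-y end) of three equal round seats in the black weight tray (fixed strip 70 x 206 mm, 10 mm high, seats 64 mm apart): flat recess 52 mm across, 4 mm deep, round grey lining. Origin at the centre of its floor, 6 mm above the bench; y runs along the tray to the robot's left, x across it
- salt_jar: small white jar with a black screw lid, 48 mm across and 58 mm high, standing among the weights; not part of the job. Origin at the centre of its underside

How it is judged:
By the outcome, as a careful person would: the job done as asked, in the order asked, and still so for the second after the job is handed in, with the robot touching nothing.
It also fails if it takes over 125 s, if anything falls off the work surface, if the arm or the gripper's body presses on something with over 40 N, if the wrist force passes 120 N, or if a joint passes its speed limit or range.

ROBOT

A 6-joint arm with a two-finger parallel gripper is mounted at the origin on the work surface. World frame = base frame: x ahead of the robot, y to its left, z up, the work surface at z = 0. Lengths are in m, angles in rad, forces in N, time in s.
With the tool pointing down it reaches from about 0.15 to 0.775 m from the base axis. Payload 6.1 kg.
Tool frame: the origin (TCP) lies at the very end of the fingers, on their centre line; the grasp point (between the pads) lies 19 mm behind it; z points along the fingers, y is the direction in which the jaws open and shut (so a half turn about z gives the same grasp; the last joint's range is limited). The gripper opens to 85 mm and grips with 20 to 120 N. Pads are 22 mm wide; open, the fingers measure 114 mm over their backs; the gripper's body (76 mm by 85 mm) begins 54 mm behind the grasp point. The pads swing forward as they close: fully open they stand 13 mm farther back than shut.
Start: joints at [1.298, 0.126, -0.04, 1.405, 0, 1.571], TCP at [0.141, 0.506, 0.231] pointing down, gripper open.
Joint ranges: [-2.72, 2.72], [-0.95, 1.95], [-1.27, 1.35], [-1.78, 2.02], [-1.46, 1.47], [-3.14, 3.14]. Speed limits (rad/s): [2.39, 2.39, 3.01, 3.14, 3.14, 3.14].

INTERFACE

Orientations are given as a unit quaternion [x, y, z, w].
In Python, from bench import get_obs, read_camera, calibration, sign_off gives the robot as it stands.
- The arm moves only by the shell command python3 -m creep 'ROWS'. ROWS is JSON, a list of rows, each an object of numbers: "gripper": the opening, from -1 (shut) to 1 (fully open); "dx", "dy", "dz": the shift along the tool's x, y, z in m; "turn": the turn about the tool's z in degrees. A call has 1 to 5 rows; each row shifts and turns the pose as measured when the row begins, along the tool's axes as they then stand; what a row does not reach is not made up. A row lasts 1/10 s, in which the tool goes at most 50 mm and 8.59 degrees, less where a joint would pass 70% of its speed; a pose out of reach is approached as far as the arm can. A call with a gripper value outside its range is refused whole. The fingers move at their own pace and stop on an object; the grip force is fixed at half the most. Time passes only in rows, so rows that do not move let the fingers close. It gives the time, the measured TCP pose, the force and the opening at its end, in the units of the state.
- get_obs(): the state, without advancing time (a new reading comes with each control period).
- read_camera(name): name is "side" or "top"; returns the picture (480x640x3 uint8, red, green, blue); there is no depth.
- calibration(name): a dict with "fx", "fy", "cx", "cy" (pixels), "rvec" (rotation vector, rad) and "tvec" (3), from world to camera coordinates, as OpenCV has them. Camera axes: x right, y down, z forward; pixel columns grow to the right and rows downward; lengths in m; the calibration is good to about 2 mm. A picture is of the moment at which its call begins. calibration takes no time and is no camera call.
- sign_off(): hands the job in, once; it reports no verdict.
The state is a dict: "t": time; "q": joint angles; "dq": joint speeds; "joint_efforts": joint torques, N m; "tool_pos": TCP position; "eef_rot": TCP orientation; "wrist_force": force on the tool from outside, world axes, zero at the start; "ft_torque": the same for the moment, N m; "opening": opening from 0.0 (shut) to 1.0 (fully open).
Only numpy, scipy, OpenCV 4.12 (cv2) and the standard library are available. Lean on these libraries where they do the work, as an engineer would, in place of code of your own. Each camera call takes 0.05 s, during which the arm holds its last target. There are 200 camera calls.

## Working session

There is one attempt and no reset: what is moved stays moved. The work goes in short steps, Python scripts to look and compute and a shell command to move; the robot and the scene stay as the last step left them, time stands still between calls to the robot, and variables do not carry over. Pictures are saved under pics/ and viewed, about 12 in all and at most 16, crops included, and the job is handed in when it is done.

```bash
mkdir -p pics; ls
python3 - <<'E'
from bench import *
import cv2,numpy as np
print(get_obs())
for n in("top","side"):
    im=read_camera(n); cv2.imwrite(f"pics/{n}0.png",im[:,:,::-1]); c=calibration(n); print(n,c)
    R=cv2.Rodrigues(np.array(c['rvec'],float))[0]; print(-R.T@np.array(c['tvec']),R)
E
```

```text
pics
{'t': 0.0, 'q': array([ 1.29801561e+00,  1.26406517e-01, -4.06397427e-02,  1.40541547e+00,
       -8.40990662e-06,  1.57082815e+00]), 'dq': array([-6.59558265e-05, -3.71359925e-04,  2.55349440e-04,  3.19281161e-04,
        9.52046277e-04, -1.04625161e-03]), 'joint_efforts': array([ 1.09932873e-03, -4.35912573e+01,  3.52923989e+01,  1.73482834e-02,
        4.08537767e-05, -1.26006512e-06]), 'tool_pos': array([0.14132789, 0.50517681, 0.23050005]), 'eef_rot': array([ 1.35983604e-01,  9.90710738e-01, -8.25540700e-04, -1.09041466e-04]), 'wrist_force': array([0.24768191, 0.02814278, 1.02667216]), 'ft_torque': array([0.04522907, 0.02868198, 0.03032115]), 'opening': 1.0023928178077584}
top {'fx': 582.1216410126536, 'fy': 582.1216410126536, 'cx': 312.22065381195335, 'cy': 235.71156283794232, 'rvec': array([ 2.14064684, -2.17988196,  0.12388356]), 'tvec': array([-0.01299055,  0.5414114 ,  1.35540094])}
[ 0.37970082 -0.02419202  1.40913051] [[-1.79796240e-02 -9.99833543e-01 -3.10160861e-03]
 [-9.93044624e-01  1.82183823e-02 -1.16320527e-01]
 [ 1.16357671e-01  9.88636422e-04 -9.93206884e-01]]
side {'fx': 540.1785481401109, 'fy': 540.1785481401109, 'cx': 321.2544944123041, 'cy': 238.2119727003135, 'rvec': array([ 2.14582292, -0.2934584 ,  0.14677154]), 'tvec': array([-0.53913659,  0.12079887,  0.9114923 ])}
[ 0.3413617  -0.80868566  0.60463091] [[ 0.96425332 -0.26488956 -0.0070042 ]
 [-0.15328049 -0.53602163 -0.83017221]
 [ 0.21614955  0.80156992 -0.55746304]]
```

View pics/top0.png

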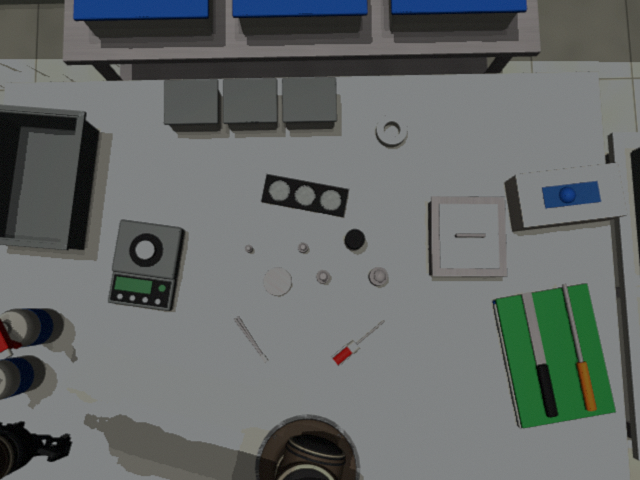

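View pics/side0.png

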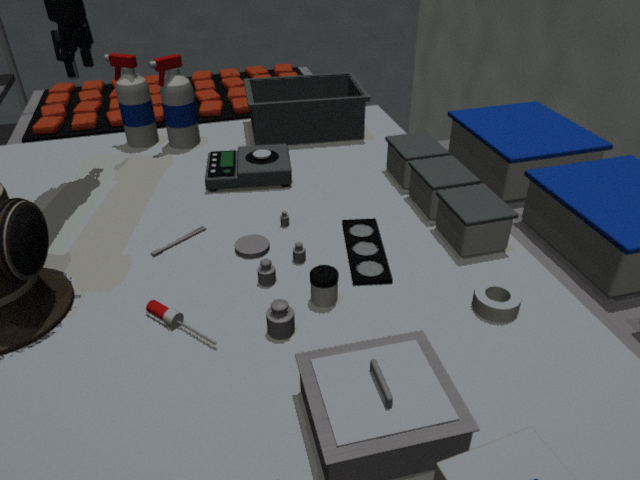

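Top view: balance is at (147,262) with its carrier at (146,249). It is on the tray's +y side, so 200 goes left, 100 middle, 50 right. Pan is at (277,281), the 500/200/100/50 weights at (378,277)/(323,277)/(303,247)/(249,248), and the jar at (354,240). The side view agrees. Next I'll zoom in.

Run:
```python
import cv2
a=cv2.imread("pics/top0.png")[165:315,100:400]; b=cv2.imread("pics/side0.png")[135:345,195:405]
cv2.imwrite("pics/topz.png",cv2.convertScaleAbs(cv2.resize(a,(800,400),interpolation=cv2.INTER_CUBIC),alpha=1.3))
cv2.imwrite("pics/sidez.png",cv2.convertScaleAbs(cv2.resize(b,(600,600),interpolation=cv2.INTER_CUBIC),alpha=1.3))
```

```text
(no output)
```

View pics/topz.png

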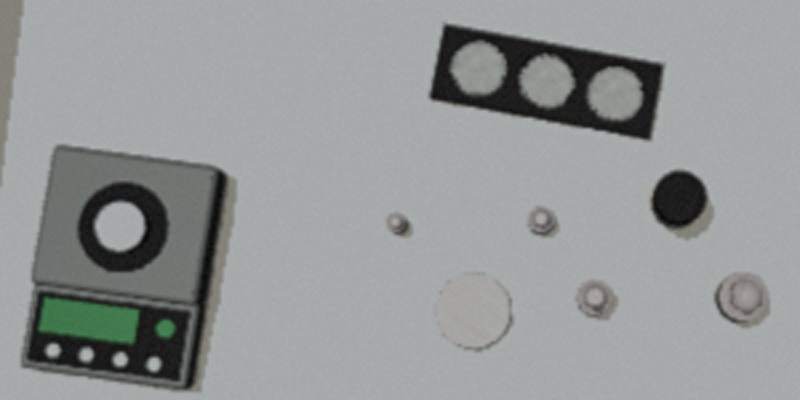

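View pics/sidez.png

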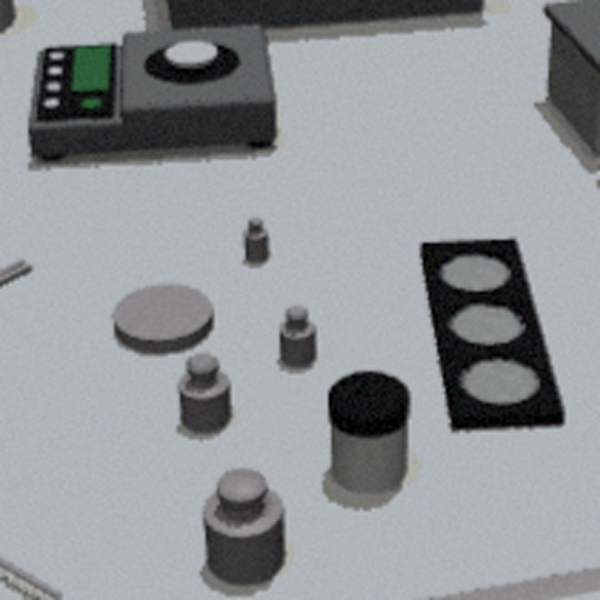

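```bash
cat > h.py <<'E'
import cv2,numpy as np
from bench import *
def cam(n):
    c=calibration(n);R=cv2.Rodrigues(np.array(c['rvec'],float))[0];K=np.array([[c['fx'],0,c['cx']],[0,c['fy'],c['cy']],[0,0,1]])
    return K,R,np.array(c['tvec'],float)
def ray(n,p,z):
    K,R,t=cam(n);C=-R.T@t;d=R.T@np.linalg.solve(K,[p[0],p[1],1]);return (C+d*(z-C[2])/d[2])[:2]
def proj(n,P):
    K,R,t=cam(n);v=K@(R@np.asarray(P,float)+t);return v[:2]/v[2]
def snap(n,f=None):
    im=read_camera(n)
    if f: cv2.imwrite(f"pics/{f}.png",im[:,:,::-1])
    return im
def blobs(m,mn=8):
    n,l,s,c=cv2.connectedComponentsWithStats(m.astype(np.uint8))
    return [(c[i].round(2),s[i]) for i in range(1,n) if s[i][4]>=mn]
E
python3 - <<'E'
from h import *
t=cv2.imread("pics/top0.png").astype(int)[:,:,::-1]; s=cv2.imread("pics/side0.png").astype(int)[:,:,::-1]
print(t[276,370:388].tolist()); print(t[281,285:300].tolist())
def roi(im,f,x0,x1,y0,y1,mn=8):
    m=np.zeros(im.shape[:2],bool);m[y0:y1,x0:x1]=f(im[y0:y1,x0:x1]);return blobs(m,mn)
print("seats top")
for c,b in roi(t,lambda i:i.sum(2)>270,266,345,178,212,60): print(c,b,ray("top",c,.006))
print("seats side")
for c,b in roi(s,lambda i:i.sum(2)>220,346,388,222,278,60): print(c,b,ray("side",c,.006))
print("carrier")
for c,b in roi(t,lambda i:i.sum(2)>390,135,158,238,261,20): print(c,b,ray("top",c,.058))
for c,b in roi(s,lambda i:i.sum(2)>390,247,280,146,162,20): print(c,b,ray("side",c,.058))
print("metal top: r-b")
for c,b in roi(cv2.GaussianBlur(t.astype(np.float32),(3,3),.8),lambda i:i[...,0]-i[...,2]>0,235,400,232,300): print(c,b,ray("top",c,.012))
print("metal side")
for c,b in roi(cv2.GaussianBlur(s.astype(np.float32),(3,3),.8),lambda i:(i.sum(2)<330),230,345,205,342): print(c,b)
E
```

```text
[[116, 112, 110], [117, 113, 111], [117, 112, 111], [105, 101, 99], [87, 84, 83], [98, 95, 92], [114, 111, 109], [117, 113, 112], [124, 120, 119], [125, 121, 118], [123, 118, 117], [122, 117, 116], [117, 112, 111], [112, 108, 107], [99, 96, 94], [91, 88, 87], [107, 103, 102], [108, 106, 104]]
[[128, 128, 127], [127, 127, 126], [128, 129, 127], [129, 129, 128], [129, 130, 128], [120, 122, 120], [110, 111, 111], [128, 131, 131], [129, 132, 133], [129, 131, 132], [128, 130, 131], [129, 132, 132], [129, 131, 132], [128, 130, 131], [130, 133, 133]]
seats top
[326.22 180.89] [293 178  52  10 278] [ 0.67886767 -0.05957559]
[279.   190.22] [269 181  20  19 286] [0.65776023 0.05655516]
[304.8  195.18] [296 186  19  19 270] [ 0.64425435 -0.00643601]
[330.22 199.77] [321 191  20  19 290] [ 0.63171351 -0.06837428]
[281.13 208.63] [266 203  44   9 201] [0.61200959 0.0518745 ]
seats side
[383.67 235.39] [377 222  11  40 239] [0.69622263 0.02751038]
[360.83 230.32] [350 225  23  12 214] [0.65834507 0.0577012 ]
[364.91 248.31] [353 242  25  13 250] [ 0.64530915 -0.00486337]
[347.46 266.71] [346 249 
[... 216 characters left out ...]
339393 0.36874002]
metal top: r-b
[355.18 243.22] [342 232  26  23 346] [ 0.52324537 -0.12608656]
[303.49 248.18] [298 243  12  12 108] [ 0.51350931 -0.00121502]
[249.41 249.22] [245 245  10  10  73] [0.51337443 0.12918375]
[378.25 276.82] [368 267  21  22 343] [ 0.44133235 -0.1791869 ]
[277.56 281.78] [264 268  29  29 653] [0.43384448 0.06218519]
[323.41 277.14] [316 270  16  16 185] [ 0.44294771 -0.04781351]
metal side
[284.11 220.21] [280 212  10  17 136]
[343.26 227.88] [342 219   3  23  50]
[251.64 247.33] [235 235  35  25 689]
[298.59 254.41] [292 243  14  23 258]
[266.08 274.41] [257 259  20  30 462]
[323.12 287.97] [ 308  264   31   49 1270]
[279.64 322.19] [ 265  300   31   42 1004]
```

Run:
```python
from h import *
def tri(a,b):
    P=[]
    for n in("top","side"):
        K,R,t=cam(n);P.append(K@np.c_[R,t])
    X=cv2.triangulatePoints(*P,np.array(a,float).reshape(2,1),np.array(b,float).reshape(2,1));return (X[:3]/X[3]).ravel()
for n,a,b,z in [(500,(379.05,275.7),(279.4,305.5),.048),(200,(322.8,276.1),(265.6,264.2),.038),(100,(302.7,245.3),(298.6,246),.032),(50,(248.55,246.8),(284.5,213.4),.027)]:
    print(n,tri(a,b).round(4),z,ray("top",a,z).round(4),ray("side",b,z).round(4))
# pan, carrier
t=cv2.imread("pics/top0.png").astype(int)[:,:,::-1]; s=cv2.imread("pics/side0.png").astype(int)[:,:,::-1]
print("pan",ray("top",(277.4,281.4),.012)); print(t[281,260:270].tolist(),t[264:272,277].tolist(),t[291:299,277].tolist())
print("carrier rows",t[249,128:162].sum(1),t[232:268,145].sum(1)); print(s[153,240:285].sum(1),s[140:168,261].sum(1))
```

```text
500 [ 0.4429 -0.1768  0.0522] 0.048 [ 0.4423 -0.1771] [ 0.4445 -0.172 ]
200 [ 0.4447 -0.046   0.038 ] 0.038 [ 0.4442 -0.046 ] [ 0.4453 -0.0461]
100 [5.172e-01 4.000e-04 3.260e-02] 0.032 [5.185e-01 2.000e-04] [0.5159 0.0012]
50 [0.5171 0.1295 0.028 ] 0.027 [0.5178 0.1296] [0.5168 0.1312]
pan [0.43475926 0.06255835]
[[128, 130, 131], [129, 131, 132], [126, 128, 129], [124, 125, 124], [128, 128, 126], [128, 129, 127], [129, 128, 125], [127, 125, 123], [126, 126, 125], [128, 127, 125]] [[127, 130, 130], [129, 131, 131], [127, 130, 130], [120, 120, 120], [125, 124, 124], [126, 125, 124], [128, 128, 127], [127, 127, 126]] [[130, 129, 128], [128, 126, 126], [128, 127, 125], [127, 127, 126], [107, 107, 102], [115, 116, 115], [128, 129, 130], [129, 131, 131]]
carrier rows [236 146  62  59  58  49  87 238 392 396 388 392 389 390 393 391 388 393
 393 388 386 387 388 394 388 352 177  43  33  64  63  53  61  65] [264 149  69  56  68  64  62  84 214 368 395 387 391 393 389 390 390 393
 390 390 393 386 390 393 390 391 355 183  62  60  70  75  71  63  98 239]
[230 224 217 226 220 225 226 198 168  94  47  42 168 349 410 428 410 415
 414 413 422 425 412 417 410 415 421 415 416 415 349 125  52   8  31  51
  46 114 213 220 219 218 215 230 226] [ 92  81  84  69 110 184 217 221 230 322 422 413 415 425 415 422 380 251
 157  27  36  15  32  38 131 216 224 226]
```

```bash
cat >> h.py <<'E'
from scipy.spatial.transform import Rotation as Ro
def go(x,y,yaw=-12):
    "needed shift in tool axes (mm) to reach x,y and turn (deg)"
    o=get_obs();R=Ro.from_quat(o['eef_rot']).as_matrix();d=np.array([x,y,o['tool_pos'][2]])-o['tool_pos']
    now=np.degrees(np.arctan2(R[1,1],R[0,1]))
    print('t',round(o['t'],2),'tcp mm',(o['tool_pos']*1e3).round(1),'yaw',now.round(2),'tilt',np.degrees(np.arccos(-R[2,2])).round(2),'shift mm',(R.T@d*1e3).round(1),'turn',round((now-yaw+180)%360-180,2),'F',o['wrist_force'].round(1),'open',round(o['opening'],3))
E
python3 -m creep '[{"dx":-0.0365,"dy":-0.0316},{"dx":-0.0365,"dy":-0.0316},{"dx":-0.0365,"dy":-0.0316},{"dx":-0.0365,"dy":-0.0316},{"dx":-0.0365,"dy":-0.0316}]'
python3 -m creep '[{"dx":-0.0365,"dy":-0.0316},{"dx":-0.0365,"dy":-0.0316},{"dx":-0.0365,"dy":-0.0316},{"dx":-0.0365,"dy":-0.0316},{"dx":-0.0365,"dy":-0.0316}]'
python3 -m creep '[{"turn":8.5},{"turn":8.5},{"turn":8.5},{"turn":8.5},{"turn":8.5}]'
python3 -m creep '[{"turn":8.5},{"turn":8.5},{"turn":8.5},{"turn":8.5},{"turn":8.5}]'
python3 -c "from h import *;go(.4345,.0625)"
```

```text
t 0.1 tcp mm [141.3 505.2 230.6] yaw 74.37 tilt 0.08 shift mm [-401.6 -347.4    0.5] turn 86.37 F [-0.4 -1.   0.6] open 0.996validation failed for argument at $[0]...
validation failed for argument at $[0]...
validation failed for argument at $[0]...
validation failed for argument at $[0]...
```

```bash
python3 -m creep '[{"gripper":1,"dx":-0.0365,"dy":-0.0316,"dz":0,"turn":0}]'; python3 -m creep --help | head -20
```

```text
t: 0.2
tool_pos: [0.1668, 0.4673, 0.2292]
eef_rot: [0.134, 0.991, -0.001, -0.001]
wrist_force: [2.2, -0.3, 0.6]
opening: 0.996invalid input: not JSON, or not a number
```

```bash
python3 -m creep '[{"gripper":1,"dx":-0.036,"dy":-0.031,"dz":0,"turn":0},{"gripper":1,"dx":-0.036,"dy":-0.031,"dz":0,"turn":0},{"gripper":1,"dx":-0.036,"dy":-0.031,"dz":0,"turn":0},{"gripper":1,"dx":-0.036,"dy":-0.031,"dz":0,"turn":0},{"gripper":1,"dx":-0.036,"dy":-0.031,"dz":0,"turn":0}]'
python3 -m creep '[{"gripper":1,"dx":-0.036,"dy":-0.031,"dz":0,"turn":0},{"gripper":1,"dx":-0.036,"dy":-0.031,"dz":0,"turn":0},{"gripper":1,"dx":-0.036,"dy":-0.031,"dz":0,"turn":0},{"gripper":1,"dx":-0.036,"dy":-0.031,"dz":0,"turn":0},{"gripper":1,"dx":-0.036,"dy":-0.031,"dz":0,"turn":0}]'
python3 -m creep '[{"gripper":1,"dx":0,"dy":0,"dz":0,"turn":8.5},{"gripper":1,"dx":0,"dy":0,"dz":0,"turn":8.5},{"gripper":1,"dx":0,"dy":0,"dz":0,"turn":8.5},{"gripper":1,"dx":0,"dy":0,"dz":0,"turn":8.5},{"gripper":1,"dx":0,"dy":0,"dz":0,"turn":8.5}]' >/dev/null
python3 -m creep '[{"gripper":1,"dx":0,"dy":0,"dz":0,"turn":8.5},{"gripper":1,"dx":0,"dy":0,"dz":0,"turn":8.5},{"gripper":1,"dx":0,"dy":0,"dz":0,"turn":8.5},{"gripper":1,"dx":0,"dy":0,"dz":0,"turn":8.5},{"gripper":1,"dx":0,"dy":0,"dz":0,"turn":8.5}]' >/dev/null
python3 -c "from h import *;go(.4345,.0625)"
```

```text
t: 0.7
tool_pos: [0.3014, 0.2635, 0.227]
eef_rot: [0.13, 0.992, -0.003, -0.001]
wrist_force: [1.8, 0.7, 0.5]
opening: 0.993
t: 1.2
tool_pos: [0.438, 0.0578, 0.2272]
eef_rot: [0.129, 0.992, -0.003, -0.001]
wrist_force: [0.5, 1.3, 0.2]
opening: 1.0
t 2.2 tcp mm [439.   49.5 222.3] yaw -11.08 tilt 0.78 shift mm [11.9 -6.9 -0. ] turn 0.92 F [ 0.2  0.4 -0.2] open 1.0
```

```bash
python3 -m creep '[{"gripper":1,"dx":0.012,"dy":-0.007,"dz":0.04,"turn":0.9},{"gripper":1,"dx":0,"dy":0,"dz":0.04,"turn":0},{"gripper":1,"dx":0,"dy":0,"dz":0.04,"turn":0},{"gripper":1,"dx":0,"dy":0,"dz":0.03,"turn":0},{"gripper":1,"dx":0,"dy":0,"dz":0,"turn":0}]'
python3 - <<'E'
from h import *
go(.4345,.0625)
a=snap("top","top1")[200:330,200:360]; b=snap("side","side1")[120:300,180:360]
a=cv2.resize(a,(480,390),interpolation=cv2.INTER_CUBIC);b=cv2.resize(b,(390,390),interpolation=cv2.INTER_CUBIC)
cv2.imwrite("pics/z1.png",cv2.convertScaleAbs(np.hstack([a[:,:400],b])[:,:,::-1],alpha=1.3))
E
```

```text
t: 2.7
tool_pos: [0.4325, 0.062, 0.0676]
eef_rot: [0.778, 0.628, -0.006, -0.0]
wrist_force: [0.6, -1.2, 0.4]
opening: 0.998
t 2.7 tcp mm [432.5  62.   67.6] yaw -12.25 tilt 0.69 shift mm [ 0.9  1.9 -0. ] turn -0.25 F [ 0.6 -1.2  0.4] open 0.998
```

View pics/z1.png

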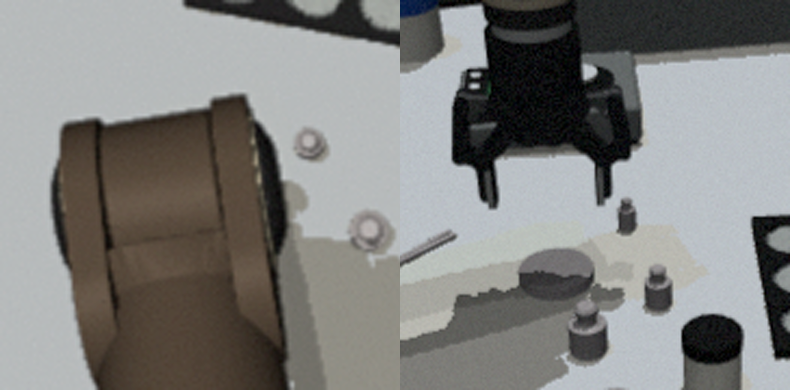

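```bash
python3 -m creep '[{"gripper":1,"dx":0.001,"dy":0.002,"dz":0.02,"turn":0},{"gripper":1,"dx":0,"dy":0,"dz":0.02,"turn":0},{"gripper":1,"dx":0,"dy":0,"dz":0.015,"turn":0},{"gripper":1,"dx":0,"dy":0,"dz":0.008,"turn":0},{"gripper":1,"dx":0,"dy":0,"dz":0,"turn":0}]'
python3 -c "from h import *;go(.4345,.0625)"
```

```text
t: 3.3
tool_pos: [0.4462, 0.0637, 0.0175]
eef_rot: [0.779, 0.627, 0.004, 0.005]
wrist_force: [0.6, 0.2, 0.3]
opening: 0.998
t 3.3 tcp mm [446.2  63.7  17.5] yaw -12.27 tilt 0.76 shift mm [ -3.7 -11.2  -0.1] turn -0.27 F [0.6 0.2 0.3] open 0.998
```

```bash
python3 -m creep '[{"gripper":1,"dx":-0.0035,"dy":-0.011,"dz":0,"turn":0},{"gripper":1,"dx":0,"dy":0,"dz":0,"turn":0},{"gripper":1,"dx":0,"dy":0,"dz":0,"turn":0}]'
python3 -c "from h import *;go(.4345,.0625)"
python3 -m creep '[{"gripper":1,"dx":0,"dy":0,"dz":0,"turn":0},{"gripper":1,"dx":0,"dy":0,"dz":0,"turn":0}]'
python3 -c "from h import *;go(.4345,.0625)"
```

```text
t: 3.6
tool_pos: [0.4359, 0.0629, 0.0208]
eef_rot: [0.779, 0.627, 0.006, 0.007]
wrist_force: [-0.7, 0.3, 0.1]
opening: 1.003
t 3.6 tcp mm [435.9  62.9  20.8] yaw -12.28 tilt 1.01 shift mm [-0.6 -1.3 -0. ] turn -0.28 F [-0.7  0.3  0.1] open 1.003
t: 3.8
tool_pos: [0.4365, 0.0629, 0.0218]
eef_rot: [0.779, 0.627, 0.007, 0.007]
wrist_force: [0.5, 0.5, 0.1]
opening: 1.0
t 3.8 tcp mm [436.5  62.9  21.8] yaw -12.28 tilt 1.11 shift mm [-0.9 -1.8 -0. ] turn -0.28 F [0.5 0.5 0.1] open 1.0
```

```bash
python3 -m creep '[{"gripper":1,"dx":-0.001,"dy":-0.002,"dz":0.008,"turn":0},{"gripper":1,"dx":0,"dy":0,"dz":0.008,"turn":0},{"gripper":1,"dx":0,"dy":0,"dz":0.004,"turn":0}]'
python3 -c "from h import *;go(.4345,.0625);print(Ro.from_quat(get_obs()['eef_rot']).as_matrix()[:,2].round(4))"
```

```text
t: 4.1
tool_pos: [0.4351, 0.0624, 0.0008]
eef_rot: [0.779, 0.627, 0.007, 0.007]
wrist_force: [0.1, -0.2, 0.4]
opening: 0.996
t 4.1 tcp mm [435.1  62.4   0.8] yaw -12.28 tilt 1.19 shift mm [-0.  -0.7 -0. ] turn -0.28 F [ 0.1 -0.2  0.4] open 0.996
[ 0.0206 -0.0026 -0.9998]
```

```bash
python3 -m creep '[{"gripper":1,"dx":0,"dy":-0.0007,"dz":0.003,"turn":0},{"gripper":0.5,"dx":0,"dy":0,"dz":0,"turn":0},{"gripper":0.5,"dx":0,"dy":0,"dz":0,"turn":0},{"gripper":0.5,"dx":0,"dy":0,"dz":0,"turn":0},{"gripper":0.5,"dx":0,"dy":0,"dz":0,"turn":0}]'
python3 -c "from h import *;go(.4345,.0625);print(Ro.from_quat(get_obs()['eef_rot']).as_matrix()[:,2].round(4))"
```

```text
t: 4.6
tool_pos: [0.4339, 0.0624, -0.0026]
eef_rot: [0.779, 0.628, 0.006, 0.007]
wrist_force: [0.2, 0.3, -1.3]
opening: 0.767
t 4.6 tcp mm [433.9  62.4  -2.6] yaw -12.26 tilt 1.09 shift mm [0.3 0.6 0. ] turn -0.26 F [ 0.2  0.3 -1.3] open 0.767
[ 0.0187 -0.003  -0.9998]
```

```bash
python3 -m creep '[{"gripper":-1,"dx":0,"dy":0,"dz":0,"turn":0},{"gripper":-1,"dx":0,"dy":0,"dz":0,"turn":0},{"gripper":-1,"dx":0,"dy":0,"dz":0,"turn":0}]'
python3 - <<'E'
from h import *
go(.4345,.0625)
b=snap("side","side2")[190:290,200:320]
cv2.imwrite("pics/z2.png",cv2.convertScaleAbs(cv2.resize(b,(600,500),interpolation=cv2.INTER_CUBIC)[:,:,::-1],alpha=1.5))
E
```

```text
t: 4.9
tool_pos: [0.4337, 0.0624, -0.0028]
eef_rot: [0.779, 0.628, 0.006, 0.007]
wrist_force: [-0.9, -0.0, 1.4]
opening: 0.765
t 4.9 tcp mm [433.7  62.4  -2.8] yaw -12.26 tilt 1.07 shift mm [0.3 0.7 0. ] turn -0.26 F [-0.9 -0.   1.4] open 0.765
```

View pics/z2.png

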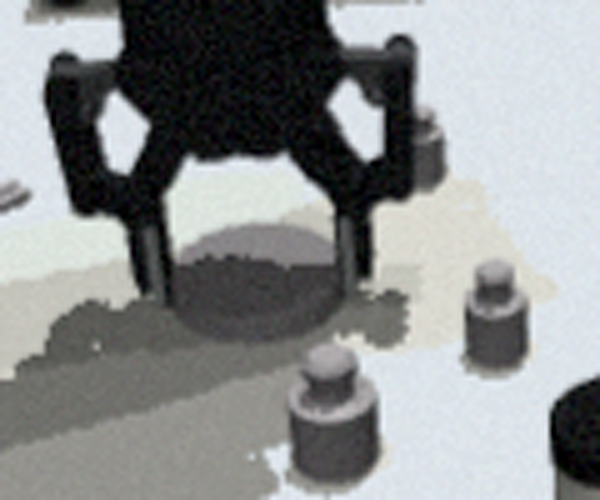

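```bash
python3 -m creep '[{"gripper":-1,"dx":0,"dy":0,"dz":-0.01,"turn":0},{"gripper":-1,"dx":0,"dy":0,"dz":-0.03,"turn":0},{"gripper":-1,"dx":0,"dy":0,"dz":-0.04,"turn":0},{"gripper":-1,"dx":0,"dy":0,"dz":-0.04,"turn":0},{"gripper":-1,"dx":0,"dy":0,"dz":0,"turn":0}]'
python3 -c "from h import *;go(.5125,.369);print(Ro.from_quat(get_obs()['eef_rot']).as_matrix()[:,2].round(4))"
```

```text
t: 5.45
tool_pos: [0.4295, 0.0625, 0.1222]
eef_rot: [0.779, 0.628, 0.004, 0.006]
wrist_force: [0.3, 0.1, -0.6]
opening: 0.764
t 5.45 tcp mm [429.5  62.5 122.2] yaw -12.26 tilt 0.83 shift mm [317.2  16.    0. ] turn -0.26 F [ 0.3  0.1 -0.6] open 0.764
[ 0.0141 -0.0037 -0.9999]
```

```bash
python3 -m creep '[{"gripper":-1,"dx":0.03,"dy":0.002,"dz":0,"turn":0},{"gripper":-1,"dx":0.04,"dy":0.002,"dz":0,"turn":0},{"gripper":-1,"dx":0.04,"dy":0.002,"dz":0,"turn":0},{"gripper":-1,"dx":0.04,"dy":0.002,"dz":0,"turn":0},{"gripper":-1,"dx":0.04,"dy":0.002,"dz":0,"turn":0}]'
python3 -m creep '[{"gripper":-1,"dx":0.04,"dy":0.002,"dz":0,"turn":0},{"gripper":-1,"dx":0.04,"dy":0.002,"dz":0,"turn":0},{"gripper":-1,"dx":0.03,"dy":0.002,"dz":0,"turn":0},{"gripper":-1,"dx":0,"dy":0,"dz":0,"turn":0},{"gripper":-1,"dx":0,"dy":0,"dz":0,"turn":0}]'
python3 -c "from h import *;go(.5125,.369);print(Ro.from_quat(get_obs()['eef_rot']).as_matrix()[:,2].round(4))"
```

```text
t: 5.95
tool_pos: [0.4813, 0.2478, 0.1252]
eef_rot: [0.781, 0.624, 0.006, 0.008]
wrist_force: [0.2, -0.9, -0.6]
opening: 0.765
t: 6.45
tool_pos: [0.5113, 0.3628, 0.122]
eef_rot: [0.78, 0.626, 0.004, 0.007]
wrist_force: [-0.5, -0.4, -0.8]
opening: 0.764
t 6.45 tcp mm [511.3 362.8 122. ] yaw -12.45 tilt 0.96 shift mm [ 6.4 -0.2 -0. ] turn -0.45 F [-0.5 -0.4 -0.8] open 0.764
[ 0.0158 -0.0057 -0.9999]
```

```bash
python3 -m creep '[{"gripper":-1,"dx":0.0065,"dy":0,"dz":0.01,"turn":-0.4},{"gripper":-1,"dx":0,"dy":0,"dz":0.02,"turn":0},{"gripper":-1,"dx":0,"dy":0,"dz":0.01,"turn":0},{"gripper":-1,"dx":0,"dy":0,"dz":0,"turn":0},{"gripper":-1,"dx":0,"dy":0,"dz":0,"turn":0}]'
python3 - <<'E'
from h import *
go(.5125,.369)
b=snap("side","side3")[90:190,200:320]
cv2.imwrite("pics/z3.png",cv2.convertScaleAbs(cv2.resize(b,(600,500),interpolation=cv2.INTER_CUBIC)[:,:,::-1],alpha=1.5))
E
```

```text
t: 6.95
tool_pos: [0.5125, 0.3655, 0.0794]
eef_rot: [0.778, 0.628, 0.003, 0.007]
wrist_force: [-0.2, -0.2, -0.1]
opening: 0.766
t 6.95 tcp mm [512.5 365.5  79.4] yaw -12.19 tilt 0.91 shift mm [ 3.4 -0.7 -0. ] turn -0.19 F [-0.2 -0.2 -0.1] open 0.766
```

View pics/z3.png

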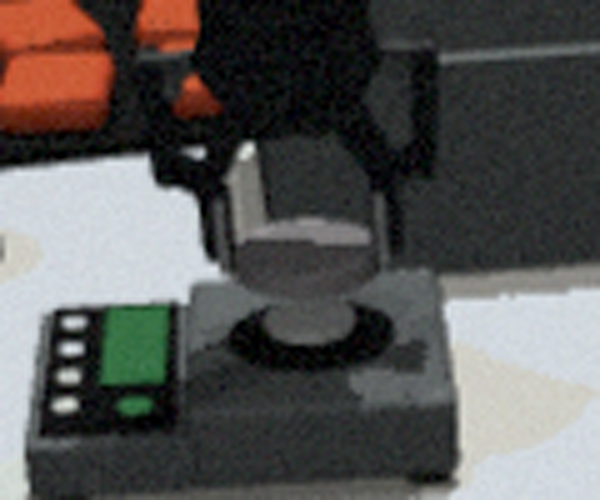

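```bash
python3 -m creep '[{"gripper":-1,"dx":0.0035,"dy":-0.0007,"dz":0.008,"turn":0},{"gripper":-1,"dx":0,"dy":0,"dz":0.008,"turn":0},{"gripper":-1,"dx":0,"dy":0,"dz":0.005,"turn":0},{"gripper":-1,"dx":0,"dy":0,"dz":0,"turn":0}]'
python3 -c "from h import *;go(.5125,.369)"
```

```text
t: 7.4
tool_pos: [0.5138, 0.3696, 0.0586]
eef_rot: [0.778, 0.628, 0.005, 0.007]
wrist_force: [-0.3, -0.3, -1.5]
opening: 0.762
t 7.4 tcp mm [513.8 369.6  58.6] yaw -12.22 tilt 1.01 shift mm [-0.9 -1.2 -0. ] turn -0.22 F [-0.3 -0.3 -1.5] open 0.762
```

```bash
python3 -m creep '[{"gripper":-1,"dx":-0.001,"dy":-0.001,"dz":0.004,"turn":0},{"gripper":-1,"dx":0,"dy":0,"dz":0.003,"turn":0},{"gripper":-1,"dx":0,"dy":0,"dz":0.001,"turn":0},{"gripper":-1,"dx":0,"dy":0,"dz":0,"turn":0}]'
python3 -c "from h import *;go(.5125,.369)"
python3 -m creep '[{"gripper":-1,"dx":0,"dy":0,"dz":0.001,"turn":0},{"gripper":-1,"dx":0,"dy":0,"dz":0,"turn":0}]'
python3 -c "from h import *;go(.5125,.369)"
```

```text
t: 7.8
tool_pos: [0.5126, 0.3688, 0.0499]
eef_rot: [0.778, 0.628, 0.005, 0.007]
wrist_force: [0.1, 0.3, -2.1]
opening: 0.762
t 7.8 tcp mm [512.6 368.8  49.9] yaw -12.21 tilt 1.01 shift mm [ 0.2 -0.2 -0. ] turn -0.21 F [ 0.1  0.3 -2.1] open 0.762
t: 8.0
tool_pos: [0.5128, 0.3688, 0.0491]
eef_rot: [0.778, 0.628, 0.005, 0.007]
wrist_force: [0.3, -0.3, -0.8]
opening: 0.766
t 8.0 tcp mm [512.8 368.8  49.1] yaw -12.21 tilt 1.02 shift mm [ 0.1 -0.3 -0. ] turn -0.21 F [ 0.3 -0.3 -0.8] open 0.766
```

```bash
python3 -m creep '[{"gripper":-1,"dx":0,"dy":0,"dz":0.001,"turn":0},{"gripper":-1,"dx":0,"dy":0,"dz":0,"turn":0}]'
python3 -m creep '[{"gripper":-1,"dx":0,"dy":0,"dz":0.0007,"turn":0},{"gripper":-1,"dx":0,"dy":0,"dz":0,"turn":0}]'
python3 -c "
from h import *
go(.5125,.369)
print([round(float(get_obs()['wrist_force'][2]),2) for _ in range(3)])"
```

```text
t: 8.2
tool_pos: [0.513, 0.369, 0.0483]
eef_rot: [0.778, 0.628, 0.005, 0.007]
wrist_force: [0.8, -0.2, -1.7]
opening: 0.765
t: 8.4
tool_pos: [0.5131, 0.369, 0.0477]
eef_rot: [0.778, 0.628, 0.005, 0.007]
wrist_force: [0.2, 0.2, -0.6]
opening: 0.768
t 8.4 tcp mm [513.1 369.   47.7] yaw -12.21 tilt 1.04 shift mm [-0.1 -0.6 -0. ] turn -0.21 F [ 0.2  0.2 -0.6] open 0.768
[-0.62, -0.62, -0.62]
```

```bash
python3 -m creep '[{"gripper":-1,"dx":0,"dy":-0.0005,"dz":0.0007,"turn":0},{"gripper":-1,"dx":0,"dy":0,"dz":0,"turn":0}]'
python3 -m creep '[{"gripper":-1,"dx":0,"dy":0,"dz":0.0006,"turn":0},{"gripper":-1,"dx":0,"dy":0,"dz":0,"turn":0}]'
```

```text
t: 8.6
tool_pos: [0.5129, 0.3692, 0.0473]
eef_rot: [0.778, 0.628, 0.006, 0.008]
wrist_force: [0.2, 0.3, -1.8]
opening: 0.765
t: 8.8
tool_pos: [0.5129, 0.3692, 0.0473]
eef_rot: [0.778, 0.628, 0.006, 0.008]
wrist_force: [-0.6, 0.6, -1.4]
opening: 0.761
```

```bash
python3 -m creep '[{"gripper":-1,"dx":0,"dy":0,"dz":0.001,"turn":0}]'
python3 -m creep '[{"gripper":-1,"dx":0,"dy":0,"dz":0.001,"turn":0}]'
```

```text
t: 8.9
tool_pos: [0.513, 0.3693, 0.0472]
eef_rot: [0.778, 0.628, 0.006, 0.008]
wrist_force: [-3.8, -3.5, 10.1]
opening: 0.765
t: 9.0
tool_pos: [0.513, 0.3693, 0.0472]
eef_rot: [0.778, 0.628, 0.007, 0.008]
wrist_force: [-3.4, -3.1, 7.1]
opening: 0.763
```

```bash
python3 -m creep '[{"gripper":-1,"dx":0,"dy":0,"dz":0,"turn":0},{"gripper":0.7,"dx":0,"dy":0,"dz":0,"turn":0},{"gripper":1,"dx":0,"dy":0,"dz":0,"turn":0},{"gripper":1,"dx":0,"dy":0,"dz":0,"turn":0},{"gripper":1,"dx":0,"dy":0,"dz":0,"turn":0}]'
python3 -m creep '[{"gripper":1,"dx":0,"dy":0,"dz":-0.01,"turn":0},{"gripper":1,"dx":0,"dy":0,"dz":-0.03,"turn":0},{"gripper":1,"dx":0,"dy":0,"dz":-0.04,"turn":0},{"gripper":1,"dx":0,"dy":0,"dz":-0.04,"turn":0},{"gripper":1,"dx":0,"dy":0,"dz":-0.04,"turn":0}]'
python3 -c "from h import *;go(.4425,-.1765);print(Ro.from_quat(get_obs()['eef_rot']).as_matrix()[:,2].round(4))"
```

```text
t: 9.5
tool_pos: [0.5132, 0.3696, 0.047]
eef_rot: [0.778, 0.628, 0.007, 0.007]
wrist_force: [0.8, 0.4, 0.2]
opening: 1.002
t: 10.0
tool_pos: [0.5069, 0.3678, 0.2069]
eef_rot: [0.778, 0.628, 0.0, 0.007]
wrist_force: [1.6, 0.7, 0.5]
opening: 0.997
t 10.0 tcp mm [506.9 367.8 206.9] yaw -12.21 tilt 0.82 shift mm [-545.6   52.1    5.2] turn -0.21 F [1.6 0.7 0.5] open 0.997
[ 0.0095 -0.0106 -0.9999]
```

```bash
python3 -m creep '[{"gripper":1,"dx":-0.045,"dy":0.0043,"dz":0,"turn":0},{"gripper":1,"dx":-0.045,"dy":0.0043,"dz":0,"turn":0},{"gripper":1,"dx":-0.045,"dy":0.0043,"dz":0,"turn":0},{"gripper":1,"dx":-0.045,"dy":0.0043,"dz":0,"turn":0},{"gripper":1,"dx":-0.045,"dy":0.0043,"dz":0,"turn":0}]' | head -2
python3 -m creep '[{"gripper":1,"dx":-0.045,"dy":0.0043,"dz":0,"turn":0},{"gripper":1,"dx":-0.045,"dy":0.0043,"dz":0,"turn":0},{"gripper":1,"dx":-0.045,"dy":0.0043,"dz":0,"turn":0},{"gripper":1,"dx":-0.045,"dy":0.0043,"dz":0,"turn":0},{"gripper":1,"dx":-0.045,"dy":0.0043,"dz":0,"turn":0}]' | head -2
python3 -m creep '[{"gripper":1,"dx":-0.045,"dy":0.0043,"dz":0,"turn":0},{"gripper":1,"dx":-0.04,"dy":0.0043,"dz":0,"turn":0},{"gripper":1,"dx":0,"dy":0,"dz":0,"turn":0},{"gripper":1,"dx":0,"dy":0,"dz":0,"turn":0}]' | head -2
python3 - <<'E'
from h import *
go(.4425,-.1765)
b=snap("side","side4"); b=cv2.resize(b[125:195,195:305],(600,380),interpolation=cv2.INTER_CUBIC)
a=snap("top","top4"); t=cv2.resize(a[215:315,95:195],(380,380),interpolation=cv2.INTER_CUBIC)[:,90:290]
cv2.imwrite("pics/z4.png",cv2.convertScaleAbs(np.hstack([b,t])[:,:,::-1],alpha=1.4))
print(a[249,125:166].sum(1),a[228:272,145].sum(1))
E
```

```text
t: 10.5
tool_pos: [0.4846, 0.1445, 0.2201]
t: 11.0
tool_pos: [0.4578, -0.0885, 0.2247]
t: 11.4
tool_pos: [0.447, -0.1822, 0.2281]
t 11.4 tcp mm [ 447.  -182.2  228.1] yaw -12.06 tilt 2.35 shift mm [ 4.6 -5.6 -0.2] turn -0.06 F [-0.1  0.1 -0.5] open 1.001
[294 284 284 300 347 407 403 403 401 401 398 401 406 405 408 408 413 407
 405 407 407 411 418 408 408 408 411 413 413 412 421 422 375 176  51  46
  82 126 233 296 298] [295 290 294 294 291 164 127 348 407 414 410 409 410 416 410 403 411 407
 406 408 411 407 411 411 411 417 408 406 405 401 396 403 412 411 409 355
 182  74  98 264 296 296 294 296]
```

View pics/z4.png

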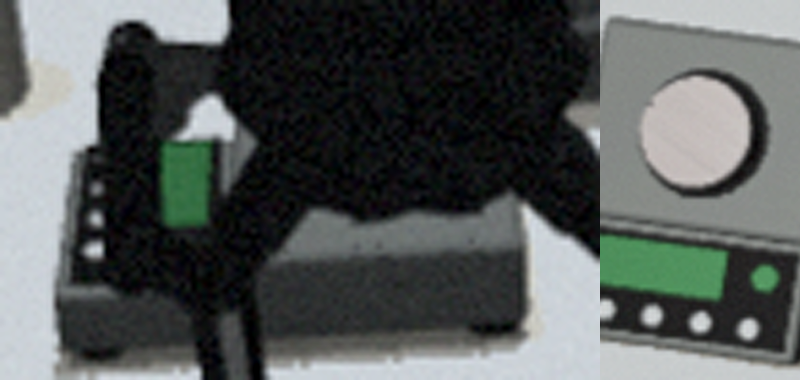

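```bash
python3 -c "from h import *;print(ray('top',(143.3,249.1),.062));print(Ro.from_quat(get_obs()['eef_rot']).as_matrix()[:,2].round(4))"
python3 -m creep '[{"gripper":1,"dx":0.0046,"dy":-0.0056,"dz":0.03,"turn":0},{"gripper":1,"dx":0,"dy":0,"dz":0.03,"turn":0},{"gripper":1,"dx":0,"dy":0,"dz":0.03,"turn":0},{"gripper":1,"dx":0,"dy":0,"dz":0.03,"turn":0},{"gripper":1,"dx":0,"dy":0,"dz":0,"turn":0}]' | head -1
python3 -c "from h import *;go(.4425,-.1765);print(Ro.from_quat(get_obs()['eef_rot']).as_matrix()[:,2].round(4))"
```

```text
[0.51338136 0.37053156]
[ 0.0409 -0.0027 -0.9992]
t: 12.0
t 12.0 tcp mm [ 450.5 -168.9  107. ] yaw -11.24 tilt 2.65 shift mm [-9.  -6.4 -0.3] turn 0.76 F [-0.3  0.6  0.6] open 0.996
[ 0.0462 -0.0029 -0.9989]
```

```bash
python3 -m creep '[{"gripper":1,"dx":-0.005,"dy":-0.006,"dz":-0.05,"turn":0},{"gripper":1,"dx":-0.004,"dy":0,"dz":-0.05,"turn":0},{"gripper":1,"dx":0,"dy":0,"dz":-0.05,"turn":0},{"gripper":1,"dx":0,"dy":0,"dz":-0.05,"turn":0}]' | head -1
python3 -c "from h import *;go(.4425,-.1765);print(Ro.from_quat(get_obs()['eef_rot']).as_matrix()[:,2].round(4))"
python3 -m creep '[{"gripper":1,"dx":0,"dy":0,"dz":0.01,"turn":0},{"gripper":1,"dx":0,"dy":0,"dz":0.01,"turn":0},{"gripper":1,"dx":0,"dy":0,"dz":0.01,"turn":0},{"gripper":1,"dx":0,"dy":0,"dz":0.01,"turn":0},{"gripper":1,"dx":0,"dy":0,"dz":0.01,"turn":0}]' | head -1
python3 -c "from h import *;go(.4425,-.1765);print(Ro.from_quat(get_obs()['eef_rot']).as_matrix()[:,2].round(4))"
```

```text
t: 12.4
t 12.4 tcp mm [ 430.2 -170.   305.4] yaw -10.73 tilt 1.94 shift mm [-4.1 13.3  0.4] turn 1.27 F [ 1.4 -0.7  1.4] open 1.003
[ 0.0337  0.003  -0.9994]
t: 12.9
t 12.9 tcp mm [ 435.5 -167.8  265.3] yaw -10.38 tilt 2.91 shift mm [-7.3  8.5  0.4] turn 1.62 F [0.2 1.4 0.4] open 1.001
[ 0.0507 -0.0031 -0.9987]
```

```bash
z(){ python3 -c "from h import *;print((get_obs()['tool_pos']*1e3).round(1),Ro.from_quat(get_obs()['eef_rot']).as_matrix()[:,2].round(4),get_obs()['q'].round(3))"; }
python3 -m creep '[{"gripper":1,"dx":0,"dy":0,"dz":0.05,"turn":0},{"gripper":1,"dx":0,"dy":0,"dz":0.05,"turn":0},{"gripper":1,"dx":0,"dy":0,"dz":0.05,"turn":0}]' | head -1;z
python3 -m creep '[{"gripper":1,"dx":0,"dy":0,"dz":0,"turn":0},{"gripper":1,"dx":0,"dy":0,"dz":0,"turn":0},{"gripper":1,"dx":0,"dy":0,"dz":0,"turn":0}]' | head -1;z
python3 -m creep '[{"gripper":1,"dx":0,"dy":0.01,"dz":0,"turn":0},{"gripper":1,"dx":0,"dy":0,"dz":0,"turn":0},{"gripper":1,"dx":0,"dy":0,"dz":0,"turn":0}]' | head -1;z
python3 -m creep '[{"gripper":1,"dx":0,"dy":-0.01,"dz":0,"turn":0},{"gripper":1,"dx":0,"dy":0,"dz":0,"turn":0},{"gripper":1,"dx":0,"dy":0,"dz":0,"turn":0}]' | head -1;z
```

```text
t: 13.2
[ 444.3 -168.5  116.2] [ 0.0563 -0.0053 -0.9984] [-0.372  0.014 -0.416  1.087  0.016  1.38 ]
t: 13.5
[ 438.1 -166.   108.8] [ 4.120e-02  6.000e-04 -9.992e-01] [-0.372  0.019 -0.427  1.087  0.016  1.38 ]
t: 13.8
[ 452.6 -169.5  115.1] [ 0.0502 -0.0028 -0.9987] [-0.368  0.035 -0.396  1.092  0.015  1.384]
t: 14.1
[ 442.9 -167.9  116.4] [ 0.053  -0.004  -0.9986] [-0.372  0.014 -0.415  1.091  0.016  1.38 ]
```

```bash
z(){ python3 -c "from h import *;print((get_obs()['tool_pos']*1e3).round(1),Ro.from_quat(get_obs()['eef_rot']).as_matrix()[:,2].round(4))"; }
python3 -m creep '[{"gripper":1,"dx":0,"dy":0,"dz":-0.05,"turn":0}]' | head -1;z
python3 -m creep '[{"gripper":1,"dx":0,"dy":0,"dz":-0.05,"turn":0}]' | head -1;z
python3 -m creep '[{"gripper":1,"dx":0,"dy":0,"dz":0,"turn":0}]' | head -1;z
python3 -m creep '[{"gripper":1,"dx":0,"dy":0,"dz":0,"turn":0}]' | head -1;z
python3 -m creep '[{"gripper":1,"dx":0,"dy":0,"dz":0.005,"turn":0}]' | head -1;z
python3 -m creep '[{"gripper":1,"dx":0,"dy":0,"dz":0.005,"turn":0}]' | head -1;z
python3 -m creep '[{"gripper":1,"dx":0,"dy":0,"dz":0.005,"turn":0}]' | head -1;z
```

```text
t: 14.2
[ 435.8 -166.   160. ] [ 4.100e-02  7.000e-04 -9.992e-01]
t: 14.3
[ 432.4 -165.6  210.3] [ 0.0385  0.0018 -0.9993]
t: 14.4
[ 434.2 -166.4  216.3] [ 0.0463 -0.0013 -0.9989]
t: 14.5
[ 434.4 -166.5  216.9] [ 0.0475 -0.0019 -0.9989]
t: 14.6
[ 435.  -166.7  212.2] [ 0.049  -0.0024 -0.9988]
t: 14.7
[ 434.8 -166.5  205.7] [ 0.0477 -0.0019 -0.9989]
t: 14.8
[ 434.5 -166.3  199.1] [ 0.046  -0.0012 -0.9989]
```

```bash
z(){ python3 -c "from h import *;print((get_obs()['tool_pos']*1e3).round(1),Ro.from_quat(get_obs()['eef_rot']).as_matrix()[:,2].round(4))"; }
python3 -m creep '[{"gripper":1,"dx":0,"dy":0,"dz":0.006,"turn":0.4},{"gripper":1,"dx":0,"dy":0,"dz":0.006,"turn":0.4},{"gripper":1,"dx":0,"dy":0,"dz":0.006,"turn":0.4},{"gripper":1,"dx":0,"dy":0,"dz":0.006,"turn":0.4},{"gripper":1,"dx":0,"dy":0,"dz":0.006,"turn":0}]' | head -1;z
python3 -m creep '[{"gripper":1,"dx":-0.002,"dy":0.002,"dz":0.006,"turn":0},{"gripper":1,"dx":-0.002,"dy":0.002,"dz":0.006,"turn":0},{"gripper":1,"dx":-0.002,"dy":0.002,"dz":0.006,"turn":0},{"gripper":1,"dx":-0.002,"dy":0.002,"dz":0.006,"turn":0},{"gripper":1,"dx":-0.002,"dy":0,"dz":0.006,"turn":0}]' | head -1;z
python3 -c "from h import *;go(.4425,-.1765)"
```

```text
t: 15.3
[ 434.4 -165.7  163.3] [ 4.070e-02  9.000e-04 -9.992e-01]
t: 15.8
[ 442.3 -178.1  131. ] [ 4.120e-02  6.000e-04 -9.991e-01]
t 15.8 tcp mm [ 442.3 -178.1  131. ] yaw -12.13 tilt 2.36 shift mm [ 1.6 -0.1  0. ] turn -0.13 F [-1.3 -0.2 -1.1] open 0.997
```

```bash
z(){ python3 -c "from h import *;go(.4425,-.1765);print(Ro.from_quat(get_obs()['eef_rot']).as_matrix()[:,2].round(4))"; }
python3 -m creep '[{"gripper":1,"dx":0.001,"dy":-0.0003,"dz":0.006,"turn":0},{"gripper":1,"dx":0,"dy":-0.0003,"dz":0.006,"turn":0},{"gripper":1,"dx":0,"dy":-0.0003,"dz":0.006,"turn":0},{"gripper":1,"dx":0,"dy":-0.0003,"dz":0.006,"turn":0},{"gripper":1,"dx":0,"dy":-0.0003,"dz":0.006,"turn":0}]' | head -1;z
python3 -m creep '[{"gripper":1,"dx":0,"dy":-0.0003,"dz":0.006,"turn":0},{"gripper":1,"dx":0,"dy":-0.0003,"dz":0.006,"turn":0},{"gripper":1,"dx":0,"dy":-0.0003,"dz":0.006,"turn":0},{"gripper":1,"dx":0,"dy":-0.0003,"dz":0.006,"turn":0},{"gripper":1,"dx":0,"dy":-0.0003,"dz":0.006,"turn":0}]' | head -1;z
```

```text
t: 16.3
t 16.3 tcp mm [ 442.2 -176.9   98.2] yaw -12.15 tilt 2.35 shift mm [0.5 0.3 0. ] turn -0.15 F [-0.6 -0.   0.9] open 1.0
[ 4.110e-02  7.000e-04 -9.992e-01]
t: 16.8
t 16.8 tcp mm [ 441.8 -176.4   65.5] yaw -12.14 tilt 2.36 shift mm [0.  0.7 0. ] turn -0.14 F [ 0.4 -0.5  0.9] open 1.002
[ 4.110e-02  7.000e-04 -9.992e-01]
```

```bash
python3 -m creep '[{"gripper":1,"dx":0,"dy":0,"dz":0,"turn":-8.5},{"gripper":1,"dx":0,"dy":0,"dz":0,"turn":-8.5},{"gripper":1,"dx":0,"dy":0,"dz":0,"turn":-8.5},{"gripper":1,"dx":0,"dy":0,"dz":0,"turn":-8.5},{"gripper":1,"dx":0,"dy":0,"dz":0,"turn":-8.5}]' | head -1
python3 -m creep '[{"gripper":1,"dx":0,"dy":0,"dz":0,"turn":-8.5},{"gripper":1,"dx":0,"dy":0,"dz":0,"turn":-8.5},{"gripper":1,"dx":0,"dy":0,"dz":0,"turn":-8.5},{"gripper":1,"dx":0,"dy":0,"dz":0,"turn":-8.5},{"gripper":1,"dx":0,"dy":0,"dz":0,"turn":-8.5}]' | head -1
python3 -m creep '[{"gripper":1,"dx":0,"dy":0,"dz":0,"turn":-8.5},{"gripper":1,"dx":0,"dy":0,"dz":0,"turn":-8},{"gripper":1,"dx":0,"dy":0,"dz":0,"turn":0}]' | head -1
python3 -c "from h import *;go(.4425,-.1765,90);print(Ro.from_quat(get_obs()['eef_rot']).as_matrix()[:,2].round(4))"
```

```text
t: 17.3
t: 17.8
t: 18.1
t 18.1 tcp mm [ 441.  -176.1   60.4] yaw 91.06 tilt 2.23 shift mm [-1.5 -0.5  0.1] turn 1.06 F [-0.4 -0.4 -0. ] open 1.0
[ 0.0388  0.0016 -0.9992]
```

```bash
python3 -m creep '[{"gripper":1,"dx":-0.001,"dy":-0.0005,"dz":0.006,"turn":1},{"gripper":1,"dx":0.0002,"dy":0,"dz":0.006,"turn":0},{"gripper":1,"dx":0.0002,"dy":0,"dz":0.006,"turn":0},{"gripper":1,"dx":0.0002,"dy":0,"dz":0.006,"turn":0},{"gripper":1,"dx":0.0002,"dy":0,"dz":0.006,"turn":0}]' | head -1
python3 -m creep '[{"gripper":1,"dx":0.0002,"dy":0,"dz":0.006,"turn":0},{"gripper":1,"dx":0.0002,"dy":0,"dz":0.006,"turn":0},{"gripper":1,"dx":0.0002,"dy":0,"dz":0.004,"turn":0},{"gripper":1,"dx":0,"dy":0,"dz":0,"turn":0}]' | head -1
python3 -c "from h import *;go(.443,-.1765,90);print(Ro.from_quat(get_obs()['eef_rot']).as_matrix()[:,2].round(4))"
```

```text
t: 18.6
t: 19.0
t 19.0 tcp mm [ 441.8 -176.2    8.8] yaw 89.4 tilt 2.13 shift mm [-1.2 -0.3  0. ] turn -0.6 F [-0.7  0.2 -0.5] open 0.999
[ 0.0372  0.0023 -0.9993]
```

```bash
python3 -m creep '[{"gripper":0.5,"dx":-0.0012,"dy":-0.0003,"dz":0,"turn":0},{"gripper":-1,"dx":0,"dy":0,"dz":0,"turn":0},{"gripper":-1,"dx":0,"dy":0,"dz":0,"turn":0},{"gripper":-1,"dx":0,"dy":0,"dz":0,"turn":0},{"gripper":-1,"dx":0,"dy":0,"dz":0,"turn":0}]'
python3 -m creep '[{"gripper":-1,"dx":0,"dy":0,"dz":0,"turn":0},{"gripper":-1,"dx":0,"dy":0,"dz":0,"turn":0}]'
python3 -c "from h import *;go(.443,-.1765,90);print(Ro.from_quat(get_obs()['eef_rot']).as_matrix()[:,2].round(4))"
```

```text
t: 19.5
tool_pos: [0.4437, -0.1764, 0.0097]
eef_rot: [0.005, 1.0, 0.001, 0.019]
wrist_force: [0.9, -0.1, -2.7]
opening: 0.493
t: 19.7
tool_pos: [0.4437, -0.1765, 0.0096]
eef_rot: [0.005, 1.0, 0.001, 0.019]
wrist_force: [-0.3, 0.4, -0.2]
opening: 0.496
t 19.7 tcp mm [ 443.7 -176.5    9.6] yaw 89.41 tilt 2.21 shift mm [ 0.7 -0.  -0. ] turn -0.59 F [-0.3  0.4 -0.2] open 0.496
[ 0.0385  0.0026 -0.9993]
```

```bash
python3 -m creep '[{"gripper":-1,"dx":0,"dy":0,"dz":-0.008,"turn":0},{"gripper":-1,"dx":0,"dy":0,"dz":-0.025,"turn":0},{"gripper":-1,"dx":0,"dy":0,"dz":-0.035,"turn":0},{"gripper":-1,"dx":0,"dy":0,"dz":-0.035,"turn":0},{"gripper":-1,"dx":0,"dy":0,"dz":-0.01,"turn":0}]'
python3 -m creep '[{"gripper":-1,"dx":-0.003,"dy":0.02,"dz":0,"turn":0},{"gripper":-1,"dx":-0.005,"dy":0.04,"dz":0,"turn":0},{"gripper":-1,"dx":-0.005,"dy":0.04,"dz":0,"turn":0},{"gripper":-1,"dx":-0.005,"dy":0.04,"dz":0,"turn":0},{"gripper":-1,"dx":-0.005,"dy":0.04,"dz":0,"turn":0}]'
python3 -c "from h import *;go(.5145,.370,90);print(Ro.from_quat(get_obs()['eef_rot']).as_matrix()[:,2].round(4))"
```

```text
t: 20.2
tool_pos: [0.4346, -0.1751, 0.1226]
eef_rot: [0.005, 1.0, 0.003, 0.013]
wrist_force: [1.8, -0.3, -5.6]
opening: 0.493
t: 20.7
tool_pos: [0.4597, 0.0052, 0.1222]
eef_rot: [0.011, 1.0, 0.002, 0.013]
wrist_force: [1.3, 0.5, -5.5]
opening: 0.498
t 20.7 tcp mm [459.7   5.2 122.2] yaw 88.76 tilt 1.49 shift mm [-46.8 365.9   2.8] turn -1.24 F [ 1.3  0.5 -5.5] open 0.498
[ 0.0258  0.0038 -0.9997]
```

```bash
python3 -m creep '[{"gripper":-1,"dx":-0.005,"dy":0.04,"dz":0,"turn":0},{"gripper":-1,"dx":-0.005,"dy":0.04,"dz":0,"turn":0},{"gripper":-1,"dx":-0.005,"dy":0.04,"dz":0,"turn":0},{"gripper":-1,"dx":-0.005,"dy":0.04,"dz":0,"turn":0},{"gripper":-1,"dx":-0.005,"dy":0.04,"dz":0,"turn":0}]'
python3 -m creep '[{"gripper":-1,"dx":-0.005,"dy":0.04,"dz":0,"turn":0},{"gripper":-1,"dx":-0.005,"dy":0.04,"dz":0,"turn":0},{"gripper":-1,"dx":-0.003,"dy":0.03,"dz":0,"turn":0},{"gripper":-1,"dx":0,"dy":0.01,"dz":0,"turn":0},{"gripper":-1,"dx":0,"dy":0,"dz":0,"turn":0}]'
python3 -c "from h import *;go(.5145,.370,90);print(Ro.from_quat(get_obs()['eef_rot']).as_matrix()[:,2].round(4))"
```

```text
t: 21.2
tool_pos: [0.4854, 0.2122, 0.1172]
eef_rot: [0.011, 1.0, 0.001, 0.009]
wrist_force: [2.5, -1.0, -5.5]
opening: 0.494
t: 21.7
tool_pos: [0.498, 0.3407, 0.1088]
eef_rot: [0.008, 1.0, -0.002, 0.005]
wrist_force: [0.3, -0.2, -5.3]
opening: 0.495
t 21.7 tcp mm [498.  340.7 108.8] yaw 89.12 tilt 0.59 shift mm [-16.1  29.6   0. ] turn -0.88 F [ 0.3 -0.2 -5.3] open 0.495
[ 0.0096 -0.0038 -0.9999]
```

```bash
python3 -m creep '[{"gripper":-1,"dx":-0.008,"dy":0.015,"dz":-0.002,"turn":0},{"gripper":-1,"dx":-0.007,"dy":0.012,"dz":0,"turn":0},{"gripper":-1,"dx":0,"dy":0,"dz":0,"turn":0},{"gripper":-1,"dx":0,"dy":0,"dz":0.005,"turn":0},{"gripper":-1,"dx":0,"dy":0,"dz":0.005,"turn":0}]' | head -2
python3 -c "from h import *;go(.5142,.370,90);print(Ro.from_quat(get_obs()['eef_rot']).as_matrix()[:,2].round(4))"
```

```text
t: 22.2
tool_pos: [0.5129, 0.3629, 0.0977]
t 22.2 tcp mm [512.9 362.9  97.7] yaw 88.93 tilt 0.62 shift mm [-1.1  7.2 -0.1] turn -1.07 F [-0.5  0.1 -5.4] open 0.493
[ 0.0055 -0.0092 -0.9999]
```

```bash
python3 -m creep '[{"gripper":-1,"dx":-0.001,"dy":0.007,"dz":0.003,"turn":0},{"gripper":-1,"dx":0,"dy":0,"dz":0.004,"turn":0},{"gripper":-1,"dx":0,"dy":0,"dz":0.004,"turn":0},{"gripper":-1,"dx":0,"dy":0,"dz":0,"turn":0},{"gripper":-1,"dx":0,"dy":0,"dz":0,"turn":0}]' | head -2
python3 - <<'E'
from h import *
go(.5142,.370,90);print(Ro.from_quat(get_obs()['eef_rot']).as_matrix()[:,2].round(4))
b=snap("side","side5"); b=cv2.resize(b[90:195,200:320],(600,525),interpolation=cv2.INTER_CUBIC)
cv2.imwrite("pics/z5.png",cv2.convertScaleAbs(b[:,:,::-1],alpha=1.5))
E
```

```text
t: 22.7
tool_pos: [0.5132, 0.3681, 0.0843]
t 22.7 tcp mm [513.2 368.1  84.3] yaw 88.85 tilt 0.66 shift mm [-1.   1.9 -0. ] turn -1.15 F [ 0.   0.8 -4.9] open 0.495
[ 0.0034 -0.0111 -0.9999]
```

View pics/z5.png

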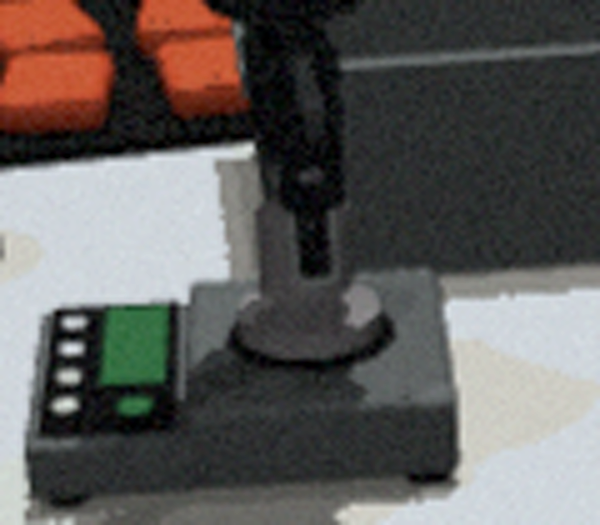

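```bash
python3 -m creep '[{"gripper":-1,"dx":-0.001,"dy":0.0018,"dz":0.004,"turn":0},{"gripper":-1,"dx":0,"dy":0,"dz":0.003,"turn":0},{"gripper":-1,"dx":0,"dy":0,"dz":0.001,"turn":0},{"gripper":-1,"dx":0,"dy":0,"dz":0,"turn":0}]' 
python3 -c "from h import *;go(.5142,.370,90)"
python3 -m creep '[{"gripper":-1,"dx":0,"dy":0,"dz":0.0015,"turn":0},{"gripper":-1,"dx":0,"dy":0,"dz":0,"turn":0}]' 
python3 -c "from h import *;go(.5142,.370,90)"
```

```text
t: 23.15
tool_pos: [0.5145, 0.3701, 0.0761]
eef_rot: [0.01, 1.0, -0.005, 0.002]
wrist_force: [0.1, -0.3, -5.5]
opening: 0.495
t 23.15 tcp mm [514.5 370.1  76.1] yaw 88.85 tilt 0.65 shift mm [ 0.3 -0.1 -0. ] turn -1.15 F [ 0.1 -0.3 -5.5] open 0.495
t: 23.35
tool_pos: [0.5145, 0.3701, 0.0745]
eef_rot: [0.01, 1.0, -0.005, 0.002]
wrist_force: [0.6, 0.4, -4.9]
opening: 0.498
t 23.35 tcp mm [514.5 370.1  74.5] yaw 88.85 tilt 0.65 shift mm [ 0.3 -0.1 -0. ] turn -1.15 F [ 0.6  0.4 -4.9] open 0.498
```

```bash
python3 -m creep '[{"gripper":-1,"dx":0,"dy":0,"dz":0.0012,"turn":0},{"gripper":-1,"dx":0,"dy":0,"dz":0,"turn":0}]' 
python3 -m creep '[{"gripper":-1,"dx":0,"dy":0,"dz":0.001,"turn":0},{"gripper":-1,"dx":0,"dy":0,"dz":0,"turn":0}]' 
python3 -m creep '[{"gripper":-1,"dx":0,"dy":0,"dz":0.0008,"turn":0}]'
```

```text
t: 23.55
tool_pos: [0.5146, 0.3701, 0.0733]
eef_rot: [0.01, 1.0, -0.005, 0.002]
wrist_force: [0.0, 0.5, -5.2]
opening: 0.493
t: 23.75
tool_pos: [0.5147, 0.3702, 0.0725]
eef_rot: [0.01, 1.0, -0.005, 0.002]
wrist_force: [0.3, -0.3, -4.6]
opening: 0.494
t: 23.85
tool_pos: [0.5148, 0.3703, 0.0722]
eef_rot: [0.01, 1.0, -0.005, 0.003]
wrist_force: [-2.6, -1.7, 2.9]
opening: 0.494
```

```bash
python3 -m creep '[{"gripper":-1,"dx":0,"dy":0,"dz":0.0007,"turn":0}]' 
python3 -m creep '[{"gripper":-1,"dx":0,"dy":0,"dz":0.0005,"turn":0}]'
```

```text
t: 23.95
tool_pos: [0.5148, 0.3703, 0.0722]
eef_rot: [0.01, 1.0, -0.005, 0.003]
wrist_force: [-2.9, -1.9, 2.1]
opening: 0.497
t: 24.05
tool_pos: [0.5148, 0.3702, 0.0722]
eef_rot: [0.01, 1.0, -0.005, 0.003]
wrist_force: [-1.2, -1.9, -0.2]
opening: 0.497
```

```bash
python3 -m creep '[{"gripper":0.1,"dx":0,"dy":0,"dz":0,"turn":0},{"gripper":0.4,"dx":0,"dy":0,"dz":0,"turn":0},{"gripper":0.8,"dx":0,"dy":0,"dz":0,"turn":0},{"gripper":0.8,"dx":0,"dy":0,"dz":0,"turn":0},{"gripper":0.8,"dx":0,"dy":0,"dz":0,"turn":0}]' 
python3 -m creep '[{"gripper":0.8,"dx":0,"dy":0,"dz":-0.01,"turn":0},{"gripper":0.8,"dx":0,"dy":0,"dz":-0.02,"turn":0},{"gripper":0.8,"dx":0,"dy":0,"dz":-0.03,"turn":0},{"gripper":0.8,"dx":0,"dy":0,"dz":-0.03,"turn":0},{"gripper":0.8,"dx":0,"dy":0,"dz":-0.01,"turn":0}]'
python3 -c "from h import *;go(.4445,-.046,78);print(Ro.from_quat(get_obs()['eef_rot']).as_matrix()[:,2].round(4))"
```

```text
t: 24.55
tool_pos: [0.5165, 0.3715, 0.0738]
eef_rot: [0.01, 1.0, -0.003, 0.005]
wrist_force: [-0.3, 0.1, -0.1]
opening: 0.902
t: 25.05
tool_pos: [0.5144, 0.3713, 0.1771]
eef_rot: [0.01, 1.0, -0.004, 0.003]
wrist_force: [-0.3, 0.1, 0.7]
opening: 0.896
t 25.05 tcp mm [514.4 371.3 177.1] yaw 88.85 tilt 0.63 shift mm [  61.6 -418.6    3.2] turn 10.85 F [-0.3  0.1  0.7] open 0.896
[ 0.0067 -0.0088 -0.9999]
```

```bash
python3 -m creep '[{"gripper":0.8,"dx":0.006,"dy":-0.03,"dz":0,"turn":0},{"gripper":0.8,"dx":0.006,"dy":-0.042,"dz":0,"turn":0},{"gripper":0.8,"dx":0.006,"dy":-0.042,"dz":0,"turn":0},{"gripper":0.8,"dx":0.006,"dy":-0.042,"dz":0,"turn":0},{"gripper":0.8,"dx":0.006,"dy":-0.042,"dz":0,"turn":0}]' | head -2
python3 -m creep '[{"gripper":0.8,"dx":0.006,"dy":-0.042,"dz":0.005,"turn":0},{"gripper":0.8,"dx":0.006,"dy":-0.042,"dz":0.01,"turn":0},{"gripper":0.8,"dx":0.006,"dy":-0.042,"dz":0.01,"turn":0},{"gripper":0.8,"dx":0.006,"dy":-0.03,"dz":0.01,"turn":0},{"gripper":0.8,"dx":0.003,"dy":-0.02,"dz":0.01,"turn":0}]' | head -2
python3 -m creep '[{"gripper":0.8,"dx":0,"dy":0,"dz":0.006,"turn":5},{"gripper":0.8,"dx":0,"dy":0,"dz":0.006,"turn":5},{"gripper":0.8,"dx":0,"dy":0,"dz":0.006,"turn":0}]' | head -2
python3 - <<'E'
from h import *
go(.4445,-.046,78);print(Ro.from_quat(get_obs()['eef_rot']).as_matrix()[:,2].round(4))
b=snap("side","side6"); b=cv2.resize(b[100:200,200:300],(390,390),interpolation=cv2.INTER_CUBIC)
a=snap("top","top6"); t=cv2.resize(a[215:315,95:195],(390,390),interpolation=cv2.INTER_CUBIC)
cv2.imwrite("pics/z6.png",cv2.convertScaleAbs(np.hstack([b,t])[:,:,::-1],alpha=1.4))
E
```

```text
t: 25.55
tool_pos: [0.4813, 0.1737, 0.1785]
t: 26.05
tool_pos: [0.4503, -0.0107, 0.1334]
t: 26.35
tool_pos: [0.4486, -0.0144, 0.1135]
t 26.35 tcp mm [448.6 -14.4 113.5] yaw 78.55 tilt 0.87 shift mm [ -2.2 -31.8   0.1] turn 0.55 F [-0.4  0.1  0.4] open 0.9
[ 0.0137 -0.0065 -0.9999]
```

View pics/z6.png

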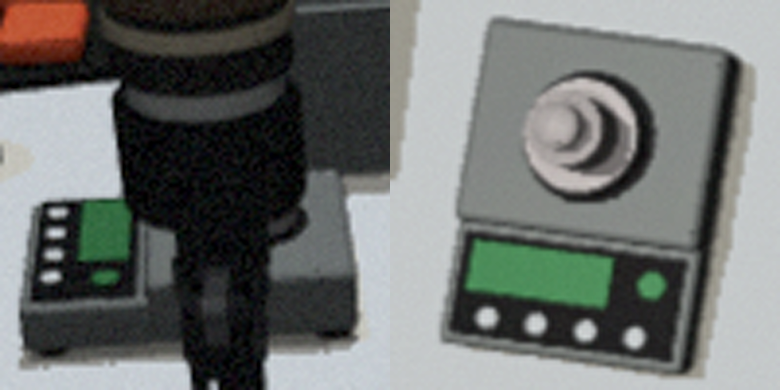

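```bash
python3 -c "
from h import *
print(ray('top',(136.9,247.4),.110),ray('top',(144.0,249.7),.062)); print(proj('top',(.5134,.370,.110)),proj('top',(.5134,.370,.1)))"
python3 -m creep '[{"gripper":0.8,"dx":-0.002,"dy":-0.02,"dz":0.006,"turn":0},{"gripper":0.8,"dx":0,"dy":-0.011,"dz":0.006,"turn":0},{"gripper":0.8,"dx":0,"dy":0,"dz":0.006,"turn":0},{"gripper":0.8,"dx":0,"dy":0,"dz":0.006,"turn":0},{"gripper":0.8,"dx":0,"dy":0,"dz":0.006,"turn":0}]' | head -2
python3 -c "from h import *;go(.4445,-.046,78);print(Ro.from_quat(get_obs()['eef_rot']).as_matrix()[:,2].round(4))"
```

```text
[0.51271275 0.37089864] [0.51194985 0.36888033]
[137.30551307 247.08785681] [138.63915963 247.51647226]
t: 26.95
tool_pos: [0.4458, -0.0445, 0.0827]
t 26.95 tcp mm [445.8 -44.5  82.7] yaw 79.15 tilt 0.92 shift mm [ 1.  -1.7 -0. ] turn 1.15 F [-1.  -0.2 -0.7] open 0.899
[ 0.0151 -0.0055 -0.9999]
```

```bash
python3 -m creep '[{"gripper":0.6,"dx":0.001,"dy":-0.0017,"dz":0.008,"turn":1},{"gripper":0.6,"dx":0.0001,"dy":0,"dz":0.008,"turn":0},{"gripper":0.6,"dx":0.0001,"dy":0,"dz":0.008,"turn":0},{"gripper":0.6,"dx":0.0001,"dy":0,"dz":0.008,"turn":0},{"gripper":0.6,"dx":0,"dy":0,"dz":0.006,"turn":0}]' | head -2
python3 -c "from h import *;go(.4445,-.046,78)"
python3 -m creep '[{"gripper":0.6,"dx":0,"dy":0,"dz":0.006,"turn":0},{"gripper":0.6,"dx":0,"dy":0,"dz":0.006,"turn":0},{"gripper":0.6,"dx":0,"dy":0,"dz":0.006,"turn":0},{"gripper":0.6,"dx":0,"dy":0,"dz":0.006,"turn":0},{"gripper":0.6,"dx":0,"dy":0,"dz":0,"turn":0}]' | head -2
python3 -c "from h import *;go(.4445,-.046,78);print(Ro.from_quat(get_obs()['eef_rot']).as_matrix()[:,2].round(4))"
```

```text
t: 27.45
tool_pos: [0.4445, -0.0449, 0.041]
t 27.45 tcp mm [444.5 -44.9  41. ] yaw 78.19 tilt 0.87 shift mm [-0.2 -1.   0. ] turn 0.19 F [0.3 0.2 0.1] open 0.797
t: 27.95
tool_pos: [0.4445, -0.045, 0.0139]
t 27.95 tcp mm [444.5 -45.   13.9] yaw 78.2 tilt 0.8 shift mm [-0.2 -1.   0. ] turn 0.2 F [-0.6  0.5  0.5] open 0.802
[ 0.0131 -0.0048 -0.9999]
```

```bash
python3 -m creep '[{"gripper":0.6,"dx":0,"dy":-0.001,"dz":0.004,"turn":0},{"gripper":0.6,"dx":0,"dy":0,"dz":0.003,"turn":0},{"gripper":0,"dx":0,"dy":0,"dz":0,"turn":0},{"gripper":-1,"dx":0,"dy":0,"dz":0,"turn":0},{"gripper":-1,"dx":0,"dy":0,"dz":0,"turn":0}]'
python3 -m creep '[{"gripper":-1,"dx":0,"dy":0,"dz":0,"turn":0},{"gripper":-1,"dx":0,"dy":0,"dz":0,"turn":0},{"gripper":-1,"dx":0,"dy":0,"dz":0,"turn":0},{"gripper":-1,"dx":0,"dy":0,"dz":0,"turn":0}]'
python3 -c "from h import *;go(.4445,-.046,78);print(Ro.from_quat(get_obs()['eef_rot']).as_matrix()[:,2].round(4))"
```

```text
t: 28.45
tool_pos: [0.445, -0.0461, 0.0071]
eef_rot: [0.103, 0.995, -0.002, 0.007]
wrist_force: [1.1, 0.3, -1.1]
opening: 0.355
t: 28.85
tool_pos: [0.4449, -0.0461, 0.0071]
eef_rot: [0.103, 0.995, -0.002, 0.007]
wrist_force: [-0.3, -0.5, -1.2]
opening: 0.35
t 28.85 tcp mm [444.9 -46.1   7.1] yaw 78.2 tilt 0.87 shift mm [ 0.4  0.  -0. ] turn 0.2 F [-0.3 -0.5 -1.2] open 0.35
[ 0.0144 -0.0047 -0.9999]
```

```bash
python3 -m creep '[{"gripper":-1,"dx":0,"dy":0,"dz":-0.006,"turn":0},{"gripper":-1,"dx":0,"dy":0,"dz":-0.02,"turn":0},{"gripper":-1,"dx":0,"dy":0,"dz":-0.025,"turn":0},{"gripper":-1,"dx":0,"dy":0,"dz":-0.02,"turn":0},{"gripper":-1,"dx":0,"dy":0,"dz":0,"turn":0}]'
python3 -m creep '[{"gripper":-1,"dx":-0.022,"dy":0.017,"dz":0,"turn":0},{"gripper":-1,"dx":-0.03,"dy":0.023,"dz":0,"turn":0},{"gripper":-1,"dx":-0.03,"dy":0.023,"dz":0,"turn":0},{"gripper":-1,"dx":-0.03,"dy":0.023,"dz":0,"turn":0},{"gripper":-1,"dx":-0.03,"dy":0.023,"dz":0,"turn":0}]'
python3 -c "from h import *;go(.6585,.057,78);print(Ro.from_quat(get_obs()['eef_rot']).as_matrix()[:,2].round(4))"
```

```text
t: 29.35
tool_pos: [0.4422, -0.0457, 0.0803]
eef_rot: [0.103, 0.995, -0.002, 0.006]
wrist_force: [-0.3, 0.8, -2.2]
opening: 0.352
t: 29.85
tool_pos: [0.6035, 0.0323, 0.0782]
eef_rot: [0.105, 0.994, -0.003, 0.004]
wrist_force: [-0.2, -0.9, -1.3]
opening: 0.354
t 29.85 tcp mm [603.5  32.3  78.2] yaw 77.93 tilt 0.51 shift mm [-48.6  35.7   0.2] turn -0.07 F [-0.2 -0.9 -1.3] open 0.354
[ 0.0067 -0.0059 -1.    ]
```

```bash
python3 -m creep '[{"gripper":-1,"dx":-0.022,"dy":0.016,"dz":0,"turn":0},{"gripper":-1,"dx":-0.012,"dy":0.009,"dz":0,"turn":0},{"gripper":-1,"dx":0,"dy":0,"dz":0,"turn":0},{"gripper":-1,"dx":0,"dy":0,"dz":0.005,"turn":0},{"gripper":-1,"dx":0,"dy":0,"dz":0.006,"turn":0}]'|head -2
python3 -c "from h import *;go(.6585,.057,78);print(Ro.from_quat(get_obs()['eef_rot']).as_matrix()[:,2].round(4))"
```

```text
t: 30.35
tool_pos: [0.6451, 0.0525, 0.0597]
t 30.35 tcp mm [645.1  52.5  59.7] yaw 78.1 tilt 0.36 shift mm [-12.2   7.1  -0. ] turn 0.1 F [-0.1  0.2 -2.5] open 0.348
[ 0.0014 -0.0062 -1.    ]
```

```bash
python3 -m creep '[{"gripper":-1,"dx":-0.012,"dy":0.007,"dz":0.004,"turn":0},{"gripper":-1,"dx":0,"dy":0,"dz":0.006,"turn":0},{"gripper":-1,"dx":0,"dy":0,"dz":0.006,"turn":0},{"gripper":-1,"dx":0,"dy":0,"dz":0.006,"turn":0},{"gripper":-1,"dx":0,"dy":0,"dz":0,"turn":0}]'|head -2
python3 -c "from h import *;go(.6585,.057,78);print(Ro.from_quat(get_obs()['eef_rot']).as_matrix()[:,2].round(4))"
```

```text
t: 30.85
tool_pos: [0.6561, 0.0555, 0.034]
t 30.85 tcp mm [656.1  55.5  34. ] yaw 78.0 tilt 0.4 shift mm [-2.1  2.  -0. ] turn 0.0 F [-0.6 -0.4 -1.6] open 0.352
[-0.0022 -0.0067 -1.    ]
```

```bash
python3 -m creep '[{"gripper":-1,"dx":-0.002,"dy":0.002,"dz":0.005,"turn":0},{"gripper":-1,"dx":0,"dy":0,"dz":0.005,"turn":0},{"gripper":-1,"dx":0,"dy":0,"dz":0.003,"turn":0},{"gripper":-1,"dx":0,"dy":0,"dz":0,"turn":0}]'|head -2
python3 - <<'E'
from h import *
go(.6583,.057,78)
b=snap("side","side7"); b=cv2.resize(b[180:290,310:420],(550,550),interpolation=cv2.INTER_CUBIC)
cv2.imwrite("pics/z7.png",cv2.convertScaleAbs(b[:,:,::-1],alpha=1.5))
E
```

```text
t: 31.25
tool_pos: [0.6586, 0.057, 0.0202]
t 31.25 tcp mm [658.6  57.   20.2] yaw 77.99 tilt 0.39 shift mm [ 0.3 -0.   0. ] turn -0.01 F [-0.7  0.  -1.6] open 0.35
```

View pics/z7.png

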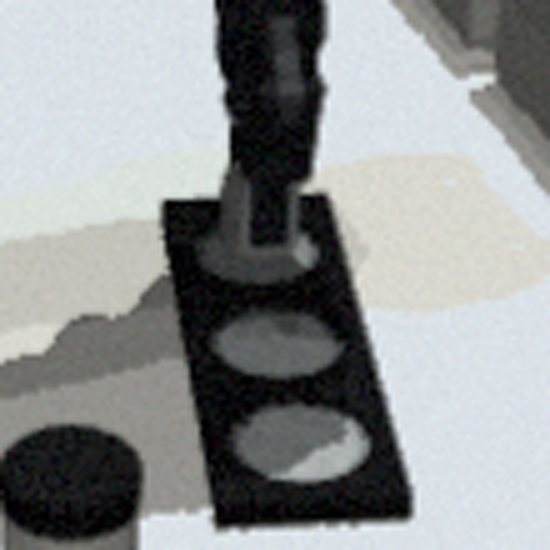

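```bash
python3 -m creep '[{"gripper":-1,"dx":0,"dy":0,"dz":0.003,"turn":0},{"gripper":-1,"dx":0,"dy":0,"dz":0.0015,"turn":0},{"gripper":-1,"dx":0,"dy":0,"dz":0,"turn":0}]'
python3 -m creep '[{"gripper":-1,"dx":0,"dy":0,"dz":0.001,"turn":0},{"gripper":-1,"dx":0,"dy":0,"dz":0,"turn":0}]'
python3 -m creep '[{"gripper":-1,"dx":0,"dy":0,"dz":0.001,"turn":0}]'
```

```text
t: 31.6
tool_pos: [0.659, 0.057, 0.0162]
eef_rot: [0.105, 0.995, -0.003, 0.0]
wrist_force: [-0.8, 0.5, -2.4]
opening: 0.351
t: 31.8
tool_pos: [0.6591, 0.0569, 0.0152]
eef_rot: [0.105, 0.995, -0.003, 0.0]
wrist_force: [-0.3, 0.7, -2.5]
opening: 0.349
t: 31.9
tool_pos: [0.6592, 0.057, 0.0144]
eef_rot: [0.105, 0.995, -0.003, 0.0]
wrist_force: [-0.4, 0.2, -1.4]
opening: 0.353
```

```bash
python3 -m creep '[{"gripper":-1,"dx":0.0005,"dy":0,"dz":0.0008,"turn":0}]'
python3 -m creep '[{"gripper":-1,"dx":0,"dy":0,"dz":0.0008,"turn":0}]'
python3 -m creep '[{"gripper":-1,"dx":0,"dy":0,"dz":0.0006,"turn":0}]'
```

```text
t: 32.0
tool_pos: [0.6588, 0.0571, 0.0136]
eef_rot: [0.105, 0.995, -0.003, 0.0]
wrist_force: [0.2, 0.9, -3.2]
opening: 0.35
t: 32.1
tool_pos: [0.6587, 0.0571, 0.0132]
eef_rot: [0.105, 0.995, -0.003, 0.001]
wrist_force: [-3.3, -0.4, 5.8]
opening: 0.35
t: 32.2
tool_pos: [0.6587, 0.0571, 0.0132]
eef_rot: [0.105, 0.995, -0.003, 0.001]
wrist_force: [-2.6, -0.7, 3.6]
opening: 0.353
```

```bash
python3 -m creep '[{"gripper":-0.15,"dx":0,"dy":0,"dz":0,"turn":0},{"gripper":0.2,"dx":0,"dy":0,"dz":0,"turn":0},{"gripper":0.4,"dx":0,"dy":0,"dz":0,"turn":0},{"gripper":0.4,"dx":0,"dy":0,"dz":0,"turn":0}]'
python3 -m creep '[{"gripper":0.4,"dx":0,"dy":0,"dz":-0.008,"turn":0},{"gripper":0.4,"dx":0,"dy":0,"dz":-0.02,"turn":0},{"gripper":0.4,"dx":0,"dy":0,"dz":-0.03,"turn":0},{"gripper":0.4,"dx":0,"dy":0,"dz":-0.02,"turn":0},{"gripper":0.4,"dx":0,"dy":0,"dz":0,"turn":0}]'
python3 -c "from h import *;go(.517,.0005,78);print(Ro.from_quat(get_obs()['eef_rot']).as_matrix()[:,2].round(4))"
```

```text
t: 32.6
tool_pos: [0.6597, 0.0572, 0.0137]
eef_rot: [0.105, 0.995, -0.003, 0.002]
wrist_force: [-0.0, 0.3, -0.9]
opening: 0.699
t: 33.1
tool_pos: [0.659, 0.0576, 0.095]
eef_rot: [0.105, 0.995, -0.003, 0.001]
wrist_force: [0.6, -0.1, 0.6]
opening: 0.702
t 33.1 tcp mm [659.   57.6  95. ] yaw 77.99 tilt 0.37 shift mm [127.  -85.4   0.2] turn -0.01 F [ 0.6 -0.1  0.6] open 0.702
[ 0.0012 -0.0064 -1.    ]
```

```bash
python3 -m creep '[{"gripper":0.4,"dx":0.025,"dy":-0.017,"dz":0,"turn":0},{"gripper":0.4,"dx":0.03,"dy":-0.02,"dz":0,"turn":0},{"gripper":0.4,"dx":0.03,"dy":-0.02,"dz":0,"turn":0},{"gripper":0.4,"dx":0.025,"dy":-0.017,"dz":0,"turn":0},{"gripper":0.4,"dx":0.01,"dy":-0.006,"dz":0,"turn":0}]'|head -2
python3 -m creep '[{"gripper":0.4,"dx":0,"dy":0,"dz":0.005,"turn":0},{"gripper":0.4,"dx":0,"dy":0,"dz":0.006,"turn":0}]'|head -2
python3 - <<'E'
from h import *
go(.517,.0005,78);print(Ro.from_quat(get_obs()['eef_rot']).as_matrix()[:,2].round(4))
b=snap("side","side8"); b=cv2.resize(b[190:290,260:400],(560,400),interpolation=cv2.INTER_CUBIC)
a=snap("top","top8"); t=cv2.resize(a[165:265,255:345],(360,400),interpolation=cv2.INTER_CUBIC)[:,:240]
cv2.imwrite("pics/z8.png",cv2.convertScaleAbs(np.hstack([b,t])[:,:,::-1],alpha=1.4))
E
```

```text
t: 33.6
tool_pos: [0.5215, 0.0035, 0.0912]
t: 33.8
tool_pos: [0.5215, 0.0033, 0.08]
t 33.8 tcp mm [521.5   3.3  80. ] yaw 78.03 tilt 0.38 shift mm [ 3.9 -3.6  0. ] turn 0.03 F [-0.   0.5 -0.4] open 0.695
[ 0.0029 -0.006  -1.    ]
```

View pics/z8.png

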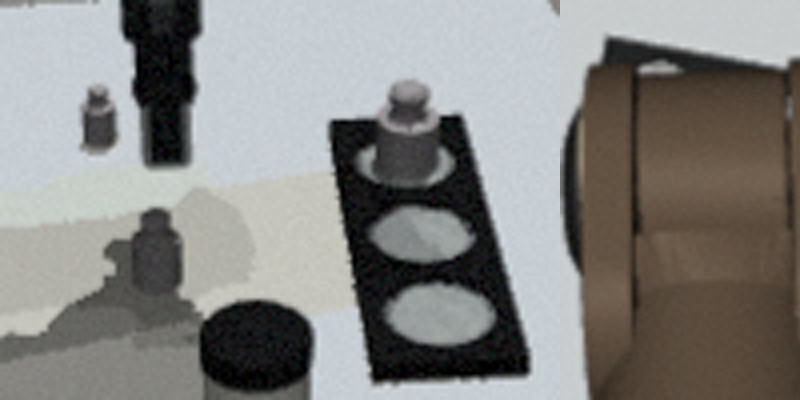

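```bash
python3 -m creep '[{"gripper":0.4,"dx":0.003,"dy":-0.0036,"dz":0.006,"turn":0},{"gripper":0.4,"dx":0,"dy":0,"dz":0.007,"turn":0},{"gripper":0.4,"dx":0,"dy":0,"dz":0.007,"turn":0},{"gripper":0.4,"dx":0,"dy":0,"dz":0.007,"turn":0},{"gripper":0.4,"dx":0,"dy":0,"dz":0.004,"turn":0}]'|head -2
python3 -c "from h import *;go(.518,.0003,78)"
python3 -m creep '[{"gripper":0.4,"dx":0,"dy":0,"dz":0.007,"turn":0},{"gripper":0.4,"dx":0,"dy":0,"dz":0.007,"turn":0},{"gripper":0.4,"dx":0,"dy":0,"dz":0.007,"turn":0},{"gripper":0.4,"dx":0,"dy":0,"dz":0.007,"turn":0},{"gripper":0.4,"dx":0,"dy":0,"dz":0,"turn":0}]'|head -2
python3 -c "from h import *;go(.518,.0003,78);print(Ro.from_quat(get_obs()['eef_rot']).as_matrix()[:,2].round(4))"
```

```text
t: 34.4
tool_pos: [0.5198, 0.001, 0.0445]
t 34.4 tcp mm [519.8   1.   44.5] yaw 78.14 tilt 0.34 shift mm [ 1.6 -1.1  0. ] turn 0.14 F [ 0.2  1.4 -0.4] open 0.699
t: 34.9
tool_pos: [0.5192, 0.0009, 0.013]
t 34.9 tcp mm [519.2   0.9  13. ] yaw 78.15 tilt 0.34 shift mm [ 1.1 -0.8  0. ] turn 0.15 F [ 0.6  0.1 -0.5] open 0.699
[-0.0011 -0.0059 -1.    ]
```

```bash
python3 -m creep '[{"gripper":0.4,"dx":0.0011,"dy":-0.0008,"dz":0.004,"turn":0},{"gripper":0.4,"dx":0,"dy":0,"dz":0.003,"turn":0},{"gripper":0,"dx":0,"dy":0,"dz":0,"turn":0},{"gripper":-1,"dx":0,"dy":0,"dz":0,"turn":0},{"gripper":-1,"dx":0,"dy":0,"dz":0,"turn":0}]'
python3 -m creep '[{"gripper":-1,"dx":0,"dy":0,"dz":0,"turn":0},{"gripper":-1,"dx":0,"dy":0,"dz":0,"turn":0},{"gripper":-1,"dx":0,"dy":0,"dz":0,"turn":0},{"gripper":-1,"dx":0,"dy":0,"dz":0,"turn":0}]'
python3 -c "from h import *;go(.518,.0003,78);print(Ro.from_quat(get_obs()['eef_rot']).as_matrix()[:,2].round(4))"
```

```text
t: 35.4
tool_pos: [0.5184, 0.0002, 0.0062]
eef_rot: [0.103, 0.995, -0.003, 0.0]
wrist_force: [-0.0, 0.4, -0.6]
opening: 0.259
t: 35.8
tool_pos: [0.5185, 0.0002, 0.0064]
eef_rot: [0.103, 0.995, -0.003, 0.001]
wrist_force: [0.6, 0.2, -0.7]
opening: 0.255
t 35.8 tcp mm [5.185e+02 2.000e-01 6.400e+00] yaw 78.14 tilt 0.34 shift mm [ 0.5  0.  -0. ] turn 0.14 F [ 0.6  0.2 -0.7] open 0.255
[ 4.e-04 -6.e-03 -1.e+00]
```

```bash
python3 -m creep '[{"gripper":-1,"dx":0,"dy":0,"dz":-0.006,"turn":0},{"gripper":-1,"dx":0,"dy":0,"dz":-0.02,"turn":0},{"gripper":-1,"dx":0,"dy":0,"dz":-0.025,"turn":0},{"gripper":-1,"dx":0,"dy":0,"dz":-0.01,"turn":0},{"gripper":-1,"dx":0,"dy":0,"dz":0,"turn":0}]'
python3 -m creep '[{"gripper":-1,"dx":-0.02,"dy":0.003,"dz":0,"turn":0},{"gripper":-1,"dx":-0.03,"dy":0.005,"dz":0,"turn":0},{"gripper":-1,"dx":-0.03,"dy":0.005,"dz":0,"turn":0},{"gripper":-1,"dx":-0.025,"dy":0.004,"dz":0,"turn":0},{"gripper":-1,"dx":-0.01,"dy":0.002,"dz":0,"turn":0}]'|head -2
python3 -c "from h import *;go(.6446,-.0062,78);print(Ro.from_quat(get_obs()['eef_rot']).as_matrix()[:,2].round(4))"
```

```text
t: 36.3
tool_pos: [0.5176, 0.0006, 0.0695]
eef_rot: [0.103, 0.995, -0.003, -0.001]
wrist_force: [-0.3, 0.5, -1.4]
opening: 0.254
t: 36.8
tool_pos: [0.6348, -0.0045, 0.0654]
t 36.8 tcp mm [634.8  -4.5  65.4] yaw 78.16 tilt 0.45 shift mm [-9.9  0.4 -0. ] turn 0.16 F [ 0.1  0.6 -0.8] open 0.26
[-0.0052 -0.0059 -1.    ]
```

```bash
python3 -m creep '[{"gripper":-1,"dx":-0.008,"dy":0.0004,"dz":0,"turn":0},{"gripper":-1,"dx":0,"dy":0,"dz":0.004,"turn":0},{"gripper":-1,"dx":0,"dy":0,"dz":0.006,"turn":0},{"gripper":-1,"dx":0,"dy":0,"dz":0.006,"turn":0},{"gripper":-1,"dx":0,"dy":0,"dz":0.006,"turn":0}]'|head -2
python3 -c "from h import *;go(.6446,-.0062,78)"
python3 -m creep '[{"gripper":-1,"dx":0,"dy":0,"dz":0.006,"turn":0},{"gripper":-1,"dx":0,"dy":0,"dz":0.006,"turn":0},{"gripper":-1,"dx":0,"dy":0,"dz":0,"turn":0}]'|head -2
python3 -c "from h import *;go(.6446,-.0062,78);print(Ro.from_quat(get_obs()['eef_rot']).as_matrix()[:,2].round(4))"
```

```text
t: 37.3
tool_pos: [0.6403, -0.0059, 0.0397]
t 37.3 tcp mm [640.3  -5.9  39.7] yaw 78.16 tilt 0.64 shift mm [-4.3  0.6 -0. ] turn 0.16 F [ 0.3  0.1 -0.5] open 0.257
t: 37.6
tool_pos: [0.6382, -0.0059, 0.0255]
t 37.6 tcp mm [638.2  -5.9  25.5] yaw 78.17 tilt 0.75 shift mm [-6.3  1.  -0.1] turn 0.17 F [ 0.  -0.7 -0.6] open 0.255
[-0.0117 -0.0058 -0.9999]
```

```bash
python3 -m creep '[{"gripper":-1,"dx":-0.0065,"dy":0.001,"dz":0,"turn":0},{"gripper":-1,"dx":0,"dy":0,"dz":0,"turn":0},{"gripper":-1,"dx":0,"dy":0,"dz":0.003,"turn":0}]'|head -2
python3 -c "from h import *;go(.6446,-.0062,78);print(Ro.from_quat(get_obs()['eef_rot']).as_matrix()[:,2].round(4))"
```

```text
t: 37.9
tool_pos: [0.646, -0.0063, 0.0232]
t 37.9 tcp mm [646.   -6.3  23.2] yaw 78.17 tilt 0.67 shift mm [ 1.4 -0.2  0. ] turn 0.17 F [-0.4 -1.1 -0.4] open 0.253
[-0.0101 -0.0058 -0.9999]
```

```bash
python3 -m creep '[{"gripper":-1,"dx":0.0012,"dy":0,"dz":0.004,"turn":0},{"gripper":-1,"dx":0,"dy":0,"dz":0.002,"turn":0},{"gripper":-1,"dx":0,"dy":0,"dz":0,"turn":0}]'
python3 -c "from h import *;go(.6446,-.0062,78)"
python3 -m creep '[{"gripper":-1,"dx":0,"dy":0,"dz":0.0015,"turn":0},{"gripper":-1,"dx":0,"dy":0,"dz":0,"turn":0}]'
python3 -c "from h import *;go(.6446,-.0062,78)"
```

```text
t: 38.2
tool_pos: [0.6448, -0.006, 0.0165]
eef_rot: [0.103, 0.995, -0.003, -0.005]
wrist_force: [-0.7, 0.1, -1.2]
opening: 0.259
t 38.2 tcp mm [644.8  -6.   16.5] yaw 78.17 tilt 0.67 shift mm [ 0.1 -0.2  0. ] turn 0.17 F [-0.7  0.1 -1.2] open 0.259
t: 38.4
tool_pos: [0.6446, -0.006, 0.0148]
eef_rot: [0.103, 0.995, -0.003, -0.005]
wrist_force: [-0.2, 0.2, -0.8]
opening: 0.254
t 38.4 tcp mm [644.6  -6.   14.8] yaw 78.17 tilt 0.68 shift mm [-0.  -0.2  0. ] turn 0.17 F [-0.2  0.2 -0.8] open 0.254
```

```bash
python3 -m creep '[{"gripper":-1,"dx":0,"dy":0,"dz":0.0008,"turn":0}]'
python3 -m creep '[{"gripper":-1,"dx":0,"dy":0,"dz":0.0008,"turn":0}]'
python3 -m creep '[{"gripper":-1,"dx":0,"dy":0,"dz":0.0006,"turn":0}]'
python3 -m creep '[{"gripper":-1,"dx":0,"dy":0,"dz":0.0006,"turn":0}]'
```

```text
t: 38.5
tool_pos: [0.6447, -0.0061, 0.0141]
eef_rot: [0.103, 0.995, -0.003, -0.005]
wrist_force: [-0.3, -0.6, -0.8]
opening: 0.257
t: 38.6
tool_pos: [0.6447, -0.0061, 0.0133]
eef_rot: [0.103, 0.995, -0.003, -0.005]
wrist_force: [0.4, -0.0, -1.0]
opening: 0.254
t: 38.7
tool_pos: [0.6447, -0.0061, 0.0127]
eef_rot: [0.103, 0.995, -0.003, -0.005]
wrist_force: [-1.0, -0.5, -0.9]
opening: 0.255
t: 38.8
tool_pos: [0.6448, -0.0061, 0.0122]
eef_rot: [0.103, 0.995, -0.003, -0.005]
wrist_force: [-1.8, -0.0, 3.7]
opening: 0.255
```

```bash
python3 -m creep '[{"gripper":-0.35,"dx":0,"dy":0,"dz":0,"turn":0},{"gripper":-0.1,"dx":0,"dy":0,"dz":0,"turn":0},{"gripper":-0.1,"dx":0,"dy":0,"dz":0,"turn":0},{"gripper":-0.1,"dx":0,"dy":0,"dz":0,"turn":0}]'
python3 -m creep '[{"gripper":-0.1,"dx":0,"dy":0,"dz":-0.008,"turn":0},{"gripper":-0.1,"dx":0,"dy":0,"dz":-0.02,"turn":0},{"gripper":0,"dx":0,"dy":0,"dz":-0.03,"turn":0},{"gripper":0,"dx":0,"dy":0,"dz":-0.025,"turn":0},{"gripper":0.2,"dx":0,"dy":0,"dz":0,"turn":0}]'
python3 -c "from h import *;go(.5175,.1297,78);print(Ro.from_quat(get_obs()['eef_rot']).as_matrix()[:,2].round(4))"
```

```text
t: 39.2
tool_pos: [0.6452, -0.0061, 0.0127]
eef_rot: [0.103, 0.995, -0.003, -0.004]
wrist_force: [0.2, -0.2, -1.3]
opening: 0.446
t: 39.7
tool_pos: [0.6453, -0.0056, 0.0998]
eef_rot: [0.103, 0.995, -0.003, -0.005]
wrist_force: [0.9, -0.2, 0.3]
opening: 0.598
t 39.7 tcp mm [645.3  -5.6  99.8] yaw 78.17 tilt 0.67 shift mm [152.8 106.2   0.5] turn 0.17 F [ 0.9 -0.2  0.3] open 0.598
[-0.0102 -0.0058 -0.9999]
```

```bash
python3 -m creep '[{"gripper":0.2,"dx":0.02,"dy":0.014,"dz":0,"turn":0},{"gripper":0.2,"dx":0.034,"dy":0.024,"dz":0,"turn":0},{"gripper":0.2,"dx":0.034,"dy":0.024,"dz":0,"turn":0},{"gripper":0.2,"dx":0.03,"dy":0.021,"dz":0,"turn":0},{"gripper":0.2,"dx":0.015,"dy":0.01,"dz":0,"turn":0}]'|head -2
python3 -m creep '[{"gripper":0.2,"dx":0.01,"dy":0.007,"dz":0.004,"turn":0},{"gripper":0.2,"dx":0,"dy":0,"dz":0.006,"turn":0},{"gripper":0.2,"dx":0,"dy":0,"dz":0.006,"turn":0}]'|head -2
python3 - <<'E'
from h import *
go(.5175,.1297,78);print(Ro.from_quat(get_obs()['eef_rot']).as_matrix()[:,2].round(4))
b=snap("side","side9"); b=cv2.resize(b[190:290,260:400],(560,400),interpolation=cv2.INTER_CUBIC)
a=snap("top","top9"); t=cv2.resize(a[165:265,260:350],(360,400),interpolation=cv2.INTER_CUBIC)[:240]
t=np.vstack([t,0*t])[:400]
cv2.imwrite("pics/z9.png",cv2.convertScaleAbs(np.hstack([b[:,120:],t])[:,:,::-1],alpha=1.4))
E
```

```text
t: 40.2
tool_pos: [0.5331, 0.1139, 0.0996]
t: 40.5
tool_pos: [0.5243, 0.1242, 0.0833]
t 40.5 tcp mm [524.3 124.2  83.3] yaw 78.0 tilt 0.44 shift mm [ 7.8  4.  -0. ] turn 0.0 F [ 0.2  0.4 -0.3] open 0.597
[-0.0046 -0.0062 -1.    ]
```

View pics/z9.png

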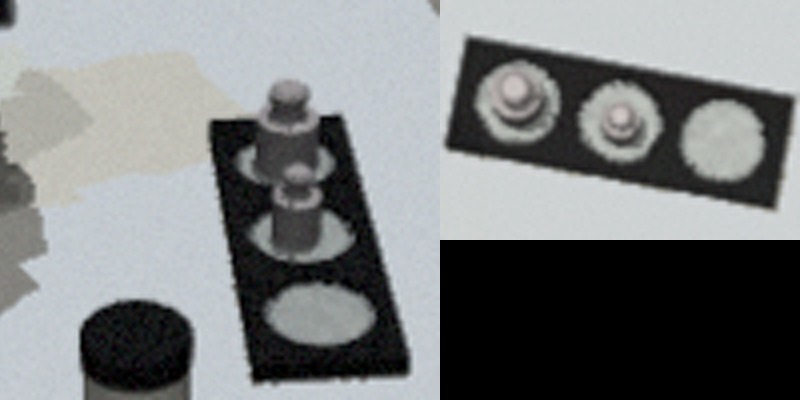

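```bash
python3 -c "
from h import *
print(ray('top',(278.9,187.1),.044),ray('top',(304.6,194.4),.038))"
python3 -m creep '[{"gripper":0.2,"dx":0.0075,"dy":0.004,"dz":0.006,"turn":0},{"gripper":0.2,"dx":0,"dy":0,"dz":0.007,"turn":0},{"gripper":0.2,"dx":0,"dy":0,"dz":0.007,"turn":0},{"gripper":0.2,"dx":0,"dy":0,"dz":0.007,"turn":0},{"gripper":0.2,"dx":0,"dy":0,"dz":0.006,"turn":0}]'|head -2
python3 -c "from h import *;go(.5175,.1297,78);print(Ro.from_quat(get_obs()['eef_rot']).as_matrix()[:,2].round(4))"
```

```text
[0.65779479 0.05452108] [ 0.64012307 -0.00639396]
t: 41.1
tool_pos: [0.5185, 0.1275, 0.0464]
t 41.1 tcp mm [518.5 127.5  46.4] yaw 77.75 tilt 0.55 shift mm [ 1.4  2.  -0. ] turn -0.25 F [0.4 0.4 0.2] open 0.599
[-0.0066 -0.0069 -1.    ]
```

```bash
python3 -m creep '[{"gripper":0.2,"dx":0.0014,"dy":0.002,"dz":0.006,"turn":0},{"gripper":0.2,"dx":0,"dy":0,"dz":0.007,"turn":0},{"gripper":0.2,"dx":0,"dy":0,"dz":0.007,"turn":0},{"gripper":0.2,"dx":0,"dy":0,"dz":0.007,"turn":0},{"gripper":0.2,"dx":0,"dy":0,"dz":0.006,"turn":0}]'|head -2
python3 -c "from h import *;go(.5173,.1297,78);print(Ro.from_quat(get_obs()['eef_rot']).as_matrix()[:,2].round(4))"
python3 - <<'E'
from h import *
im=cv2.cvtColor(cv2.imread("pics/top9.png"),cv2.COLOR_BGR2GRAY).astype(int)
print(im[184:206,295:316])
E
```

```text
t: 41.6
tool_pos: [0.5171, 0.1296, 0.0101]
t 41.6 tcp mm [517.1 129.6  10.1] yaw 77.75 tilt 0.57 shift mm [-0.1  0.1 -0. ] turn -0.25 F [-0.6  0.4  0.9] open 0.599
[-0.0069 -0.007  -1.    ]
[[ 26  26  30  26  27  28  23  25  26  31  20  18  22  24  25  22  26  26
   27  23  30]
 [ 25  22  24  25  24  28  36  45  66  93  66  45  53  42  27  19  24  29
   25  27  23]
 [ 27  26  25  24  32  61  92  99  90 111 111  90  84  86  61  29  20  24
   26  28  26]
 [ 27  24  22  44  73  97 128 127 120 123 127 123 124 118  95  69  39  20
   23  27  25]
 [ 23  18  37  79 114 126 134 133 130 127 129 132 133 133 128 111  74  44
   21  21  27]
 [ 22  27  54  98 129 132 132 130 131 132 132 131 134 137 136 132 115  85
   33  21  22]
 [ 43  73  92 124 127 129 128 128 128 124 122 120 125 133 137 135 135 115
   68  32  23]
 [ 67 114 122 130 129 126 120 121 113 118 117 112 115 126 134 136 136 126
   93  58  24]
 [ 71 110 125 129 131 125 117 116 124 135 135 125 103 114 124 132 134 129
  111  57  23]
 [105 118 121 126 128 122 116 117 134 142 141 133 104  98 123 129 130 129
  118  71  31]
 [ 99 122 123 127 12
[... 348 characters left out ...]
0 133 128 107  81  97 117 116 110 113 106  65  56  77 102 135
  123  85  43]
 [ 72 103 109 131 132 111  74  58  73  80  82  76  59  51  66  82 104 131
  114  51  27]
 [ 52  76  92 128 134 128 109  80  51  41  41  43  43  59  78  96 123 115
   70  36  25]
 [ 30  50  78 107 129 133 127 119 104  66  62  70  76  79  84 102 121  85
   36  27  25]
 [ 29  32  47  67 106 129 129 130 130 122 123 124 122 120 120 121 108  53
   24  24  30]
 [ 26  29  27  36  62  82 105 128 129 132 133 132 130 122 118 108  76  34
   24  28  29]
 [ 28  30  26  29  31  38  73 102 100 108 110 118 117 102  81  66  43  27
   27  28  29]
 [ 26  26  26  26  27  26  36  53  50  66  74  68  67  55  40  39  29  26
   28  29  24]]
```

```bash
python3 -m creep '[{"gripper":0.2,"dx":0.0005,"dy":0,"dz":0.004,"turn":0},{"gripper":-0.3,"dx":0,"dy":0,"dz":0,"turn":0},{"gripper":-1,"dx":0,"dy":0,"dz":0,"turn":0},{"gripper":-1,"dx":0,"dy":0,"dz":0,"turn":0},{"gripper":-1,"dx":0,"dy":0,"dz":0,"turn":0}]'
python3 -m creep '[{"gripper":-1,"dx":0,"dy":0,"dz":0,"turn":0},{"gripper":-1,"dx":0,"dy":0,"dz":0,"turn":0},{"gripper":-1,"dx":0,"dy":0,"dz":0,"turn":0},{"gripper":-1,"dx":0,"dy":0,"dz":0,"turn":0}]'
python3 -c "from h import *;go(.5173,.1297,78);print(Ro.from_quat(get_obs()['eef_rot']).as_matrix()[:,2].round(4))"
```

```text
t: 42.1
tool_pos: [0.5164, 0.1296, 0.0053]
eef_rot: [0.107, 0.994, -0.004, -0.003]
wrist_force: [0.5, 0.3, -0.1]
opening: 0.178
t: 42.5
tool_pos: [0.5167, 0.1297, 0.0058]
eef_rot: [0.107, 0.994, -0.004, -0.003]
wrist_force: [-0.7, -0.1, -0.1]
opening: 0.187
t 42.5 tcp mm [516.7 129.7   5.8] yaw 77.74 tilt 0.55 shift mm [-0.6  0.1 -0. ] turn -0.26 F [-0.7 -0.1 -0.1] open 0.187
[-0.0066 -0.007  -1.    ]
```

```bash
python3 -m creep '[{"gripper":-1,"dx":0,"dy":0,"dz":-0.006,"turn":0},{"gripper":-1,"dx":0,"dy":0,"dz":-0.02,"turn":0},{"gripper":-1,"dx":0,"dy":0,"dz":-0.03,"turn":0},{"gripper":-1,"dx":0,"dy":0,"dz":-0.025,"turn":0},{"gripper":-1,"dx":0,"dy":0,"dz":0,"turn":0}]'
python3 -m creep '[{"gripper":-1,"dx":-0.015,"dy":-0.017,"dz":0,"turn":0},{"gripper":-1,"dx":-0.027,"dy":-0.03,"dz":0,"turn":0},{"gripper":-1,"dx":-0.027,"dy":-0.03,"dz":0,"turn":0},{"gripper":-1,"dx":-0.027,"dy":-0.03,"dz":0,"turn":0},{"gripper":-1,"dx":-0.027,"dy":-0.03,"dz":0,"turn":0}]'|head -2
python3 -c "from h import *;go(.6315,-.0682,78);print(Ro.from_quat(get_obs()['eef_rot']).as_matrix()[:,2].round(4))"
```

```text
t: 43.0
tool_pos: [0.5163, 0.13, 0.09]
eef_rot: [0.107, 0.994, -0.004, -0.004]
wrist_force: [1.0, -0.2, -0.2]
opening: 0.183
t: 43.5
tool_pos: [0.6087, -0.0301, 0.0903]
t 43.5 tcp mm [608.7 -30.1  90.3] yaw 78.29 tilt 0.58 shift mm [-30.1 -32.6   0. ] turn 0.29 F [-0.7  0.1 -0.7] open 0.187
[-0.0084 -0.0057 -0.9999]
```

```bash
python3 -m creep '[{"gripper":-1,"dx":-0.015,"dy":-0.016,"dz":0,"turn":0},{"gripper":-1,"dx":-0.007,"dy":-0.008,"dz":0.003,"turn":0},{"gripper":-1,"dx":0,"dy":0,"dz":0.006,"turn":0},{"gripper":-1,"dx":0,"dy":0,"dz":0.007,"turn":0},{"gripper":-1,"dx":0,"dy":0,"dz":0.007,"turn":0}]'|head -2
python3 -c "from h import *;go(.6315,-.0682,78)"
python3 -m creep '[{"gripper":-1,"dx":0,"dy":0,"dz":0.007,"turn":0},{"gripper":-1,"dx":0,"dy":0,"dz":0.007,"turn":0},{"gripper":-1,"dx":0,"dy":0,"dz":0.005,"turn":0},{"gripper":-1,"dx":0,"dy":0,"dz":0,"turn":0}]'|head -2
python3 -c "from h import *;go(.6315,-.0682,78);print(Ro.from_quat(get_obs()['eef_rot']).as_matrix()[:,2].round(4))"
```

```text
t: 44.0
tool_pos: [0.6258, -0.0624, 0.0631]
t 44.0 tcp mm [625.8 -62.4  63.1] yaw 78.02 tilt 0.69 shift mm [-6.7 -4.5 -0. ] turn 0.02 F [-0.3  0.2  0.2] open 0.182
t: 44.4
tool_pos: [0.6231, -0.059, 0.0406]
t 44.4 tcp mm [623.1 -59.   40.6] yaw 78.27 tilt 0.86 shift mm [-10.1  -7.2  -0.1] turn 0.27 F [ 0.5  0.  -0.9] open 0.185
[-0.0142 -0.0048 -0.9999]
```

```bash
python3 -m creep '[{"gripper":-1,"dx":-0.01,"dy":-0.007,"dz":0.003,"turn":0},{"gripper":-1,"dx":0,"dy":0,"dz":0.004,"turn":0},{"gripper":-1,"dx":0,"dy":0,"dz":0.004,"turn":0},{"gripper":-1,"dx":0,"dy":0,"dz":0,"turn":0}]'|head -2
python3 - <<'E'
from h import *
go(.6315,-.0682,78);print(Ro.from_quat(get_obs()['eef_rot']).as_matrix()[:,2].round(4))
b=snap("side","side10"); b=cv2.resize(b[200:290,310:420],(770,600)[:2] if 0 else (733,600),interpolation=cv2.INTER_CUBIC)
cv2.imwrite("pics/z10.png",cv2.convertScaleAbs(b[:,:,::-1],alpha=1.5))
o=get_obs()['tool_pos'];print(proj('side',o),proj('side',(.6317,-.0684,.006)),proj('side',(.6317,-.0684,.017)))
E
```

```text
t: 44.8
tool_pos: [0.6329, -0.0689, 0.0293]
t 44.8 tcp mm [632.9 -68.9  29.3] yaw 78.27 tilt 0.78 shift mm [1.5 0.4 0. ] turn 0.27 F [0.2 0.2 0.1] open 0.178
[-0.0126 -0.005  -0.9999]
[370.57716836 258.19895841] [369.30907543 268.58320901] [369.56631732 263.75808879]
```

View pics/z10.png

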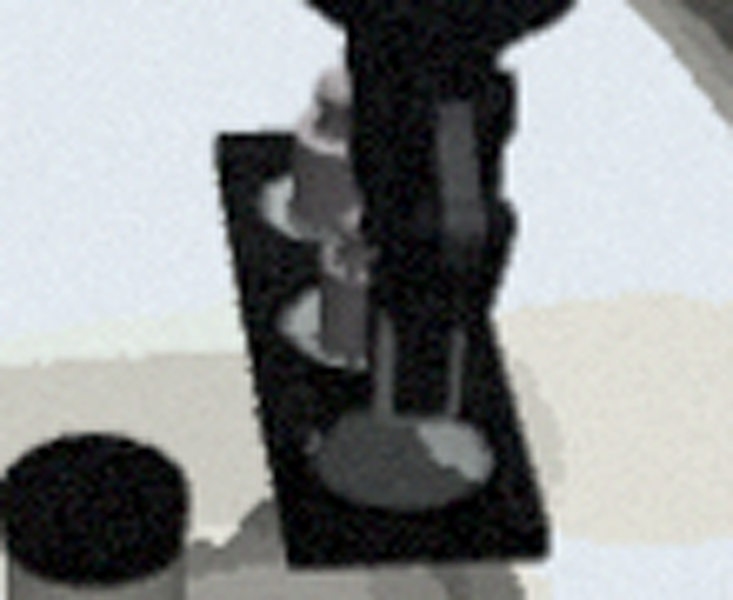

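```bash
python3 -m creep '[{"gripper":-1,"dx":0.0012,"dy":0.0004,"dz":0.005,"turn":0},{"gripper":-1,"dx":0,"dy":0,"dz":0.005,"turn":0},{"gripper":-1,"dx":0,"dy":0,"dz":0.002,"turn":0},{"gripper":-1,"dx":0,"dy":0,"dz":0,"turn":0}]'|head -2
python3 -c "from h import *;go(.6315,-.0682,78)"
```

```text
t: 45.25
tool_pos: [0.6315, -0.0682, 0.0168]
t 45.25 tcp mm [631.5 -68.2  16.8] yaw 78.27 tilt 0.75 shift mm [-0. -0. -0.] turn 0.27 F [-0.2  0.3 -0.5] open 0.187
```

```bash
python3 -m creep '[{"gripper":-1,"dx":0,"dy":0,"dz":0.002,"turn":0},{"gripper":-1,"dx":0,"dy":0,"dz":0.001,"turn":0},{"gripper":-1,"dx":0,"dy":0,"dz":0,"turn":0}]'
python3 -m creep '[{"gripper":-1,"dx":0,"dy":0,"dz":0.0008,"turn":0}]'
python3 -m creep '[{"gripper":-1,"dx":0,"dy":0,"dz":0.0008,"turn":0}]'
python3 -m creep '[{"gripper":-1,"dx":0,"dy":0,"dz":0.0006,"turn":0}]'
```

```text
t: 45.55
tool_pos: [0.6314, -0.0681, 0.0136]
eef_rot: [0.102, 0.995, -0.003, -0.006]
wrist_force: [0.5, 0.1, -0.5]
opening: 0.185
t: 45.65
tool_pos: [0.6316, -0.0681, 0.013]
eef_rot: [0.102, 0.995, -0.003, -0.006]
wrist_force: [-0.1, 0.5, -0.5]
opening: 0.182
t: 45.75
tool_pos: [0.6316, -0.0681, 0.0123]
eef_rot: [0.102, 0.995, -0.003, -0.005]
wrist_force: [0.4, 0.4, -0.8]
opening: 0.183
t: 45.85
tool_pos: [0.6317, -0.0681, 0.0116]
eef_rot: [0.102, 0.995, -0.003, -0.005]
wrist_force: [-0.5, -0.1, -0.3]
opening: 0.182
```

```bash
python3 -m creep '[{"gripper":-1,"dx":0,"dy":0,"dz":0.0006,"turn":0}]'
python3 -m creep '[{"gripper":-1,"dx":0,"dy":0,"dz":0.0006,"turn":0}]'
```

```text
t: 45.95
tool_pos: [0.6317, -0.0681, 0.011]
eef_rot: [0.102, 0.995, -0.003, -0.005]
wrist_force: [-0.6, -0.6, 0.7]
opening: 0.183
t: 46.05
tool_pos: [0.6318, -0.0681, 0.0109]
eef_rot: [0.102, 0.995, -0.003, -0.005]
wrist_force: [-2.3, 0.1, 6.6]
opening: 0.179
```

```bash
python3 -m creep '[{"gripper":-0.5,"dx":0,"dy":0,"dz":0,"turn":0},{"gripper":-0.2,"dx":0,"dy":0,"dz":0,"turn":0},{"gripper":-0.2,"dx":0,"dy":0,"dz":0,"turn":0},{"gripper":-0.2,"dx":0,"dy":0,"dz":0,"turn":0}]'
python3 -m creep '[{"gripper":-0.2,"dx":0,"dy":0,"dz":-0.008,"turn":0},{"gripper":-0.2,"dx":0,"dy":0,"dz":-0.02,"turn":0},{"gripper":-0.2,"dx":0,"dy":0,"dz":-0.03,"turn":0},{"gripper":-0.2,"dx":0.01,"dy":0,"dz":-0.03,"turn":0},{"gripper":-0.2,"dx":0.03,"dy":0,"dz":-0.01,"turn":0}]'
python3 -m creep '[{"gripper":-0.2,"dx":0.04,"dy":0,"dz":0,"turn":0},{"gripper":-0.2,"dx":0.04,"dy":0,"dz":0,"turn":0},{"gripper":-0.2,"dx":0.03,"dy":0,"dz":0,"turn":0},{"gripper":-0.2,"dx":0,"dy":0,"dz":0,"turn":0}]'|head -2
python3 - <<'E'
from h import *
a=snap("top","top11"); t=cv2.resize(a[170:220,258:353],(798,420),interpolation=cv2.INTER_CUBIC)
cv2.imwrite("pics/z11.png",cv2.convertScaleAbs(t[:,:,::-1],alpha=1.6))
snap("side","side11")
for n,x,y,z in (("L",.6575,.0566,0),("M",.6443,-.0062,0),("R",.6315,-.0684,0)):
  for h in (.006,.031,.035): print(n,h,((proj('top',(x,y,h))+.5-[258,170])*8.4-.5).round(0))
E
```

```text
t: 46.45
tool_pos: [0.632, -0.0682, 0.011]
eef_rot: [0.102, 0.995, -0.003, -0.005]
wrist_force: [0.5, -1.3, -0.2]
opening: 0.4
t: 46.95
tool_pos: [0.5941, -0.0597, 0.1115]
eef_rot: [0.102, 0.995, -0.003, -0.007]
wrist_force: [0.3, -0.9, 0.5]
opening: 0.4
t: 47.35
tool_pos: [0.4825, -0.0364, 0.1179]
L 0.006 [180. 174.]
L 0.031 [175. 158.]
L 0.035 [174. 155.]
M 0.006 [396. 215.]
M 0.031 [395. 199.]
M 0.035 [394. 196.]
R 0.006 [610. 254.]
R 0.031 [613. 239.]
R 0.035 [613. 236.]
```

View pics/z11.png

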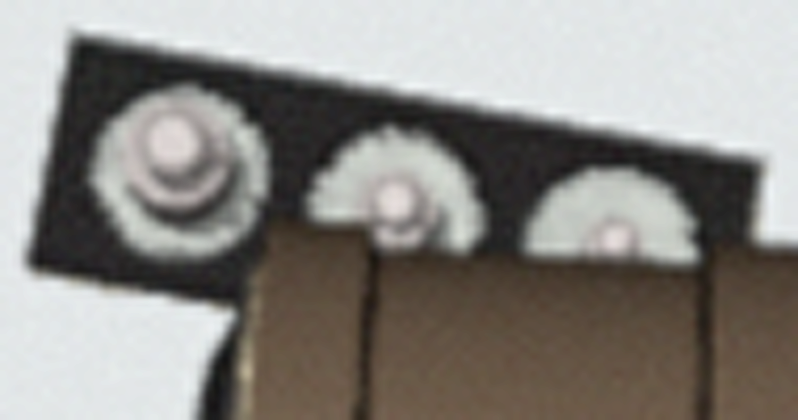

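```bash
python3 -m creep '[{"gripper":-0.2,"dx":0.04,"dy":0,"dz":-0.02,"turn":0},{"gripper":-0.2,"dx":0.04,"dy":0,"dz":-0.02,"turn":0},{"gripper":-0.2,"dx":0.04,"dy":0,"dz":-0.02,"turn":0},{"gripper":-0.2,"dx":0.02,"dy":0,"dz":0,"turn":0},{"gripper":-0.2,"dx":0,"dy":0,"dz":0,"turn":0}]'|head -2
python3 - <<'E'
from h import *
a=snap("top","top12").astype(int); s=snap("side","side12").astype(int)
# pinkish metal (r-b>2) inside the tray / pan, brightest part = knob
red=cv2.GaussianBlur((a[...,0]-a[...,2]).astype(np.float32),(3,3),.8); br=cv2.GaussianBlur(a.sum(2).astype(np.float32),(3,3),.6)
for n,(x,y),h,r in (("200",(.6575,.0566),.044,.010),("100",(.6443,-.0062),.0385,.0075),("50",(.6315,-.0684),.033,.0055),("500",(.5130,.3695),.110,.0135)):
    p=proj('top',(x,y,h)); X,Y=np.meshgrid(range(640),range(480)); w=((X-p[0])**2+(Y-p[1])**2<36)
    m=w&(br>br[w].max()*.94)&(red>1.5)
    B=blobs(m,2); 
    if B:
        c=max(B,key=lambda b:b[1][4]); print(n,"exp",p.round(1),"knob",c[0],c[1][4],"err mm",((ray('top',c[0],h)-[x,y])*1e3).round(1))
    q=w&(red>2.5); ys,xs=np.nonzero(q); print("  metal",q.sum(),xs.min() if len(xs) else 0,xs.max() if len(xs) else 0)
# side: metal vs seat columns, row by row just above base
g=s.sum(2)
for n,(x,y),z in (("200",(.6575,.0566),.006),("100",(.6443,-.0062),.006),("50",(.6315,-.0684),.006)):
    p=proj('side',(x,y,z+.008)); r=int(round(p[1])); c=int(round(p[0])); print(n,p.round(1),r,c-16,g[r,c-16:c+17].tolist())
E
```

```text
t: 47.95
tool_pos: [0.3523, -0.0081, 0.1812]
200 exp [278.  187.2] knob [278.  186.5] 16 err mm [1.8 0.1]
  metal 109 273 284
100 exp [304.5 192.6] knob [304.5 193. ] 6 err mm [-0.9 -0. ]
  metal 76 300 309
50 exp [330.5 197.9] knob [334.29 196.  ] 7 err mm [ 4.4 -9.1]
  metal 52 327 334
500 exp [137.5 247.3] knob [137.21 246.86] 28 err mm [0.9 0.7]
  metal 116 132 143
200 [360.7 227.3] 227 345 [44, 62, 30, 29, 79, 146, 178, 266, 298, 109, 110, 120, 136, 138, 132, 137, 135, 147, 148, 128, 138, 126, 124, 123, 189, 249, 173, 44, 31, 19, 45, 51, 132]
100 [364.8 245.4] 245 349 [54, 62, 60, 52, 83, 141, 264, 326, 287, 107, 110, 122, 137, 136, 132, 143, 138, 137, 137, 128, 146, 253, 329, 337, 330, 300, 154, 123, 81, 45, 43, 46, 57]
50 [369.4 265.1] 265 353 [19, 41, 39, 90, 203, 207, 260, 327, 334, 337, 313, 240, 111, 114, 131, 133, 149, 135, 144, 121, 130, 211, 323, 332, 331, 327, 323, 293, 225, 124, 11, 36, 41]
```

Run:
```python
from h import *
im=cv2.imread("pics/side12.png")[110:310,190:410]
cv2.imwrite("pics/fin.png",cv2.convertScaleAbs(cv2.resize(im,(660,600),interpolation=cv2.INTER_CUBIC),alpha=1.4))
f=lambda n:blobs((cv2.imread(n)[230:252,340:370].sum(2)<150),40)
print(f("pics/top0.png")[0][0],f("pics/top12.png"))
```

```text
[14.09  9.46] [(array([14.13,  9.39]), array([  5,   0,  20,  20, 315], dtype=int32))]
```

View pics/fin.png

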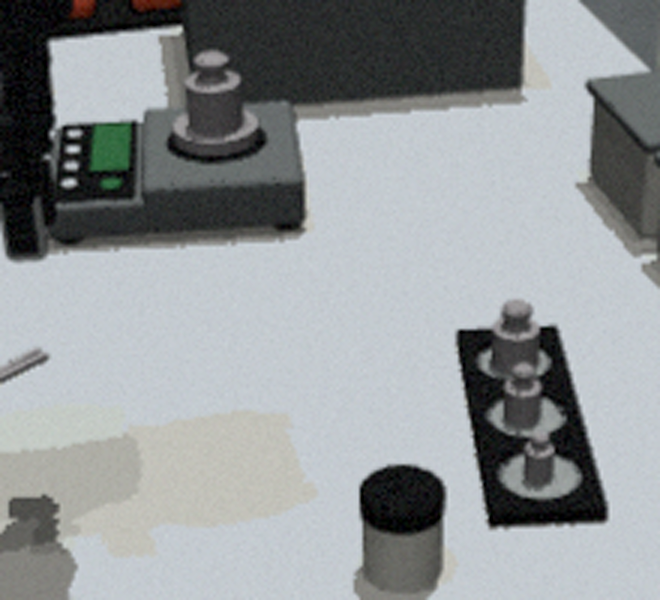

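The pan sits level with the 500 upright on it at crop (213,110). The 200, 100 and 50 stand upright in seats at (515,345), (523,400) and (540,465), and the jar hasn't moved. I'm handing in.

```bash
python3 -c "from bench import *;print(get_obs()['t'],get_obs()['tool_pos']);print(sign_off())"
```

```text
48.05 [ 0.354251   -0.00836665  0.18085674]
the job is handed in; nothing more can be done
None
```

The job is done and handed in at 48 s. The pan is back on its carrier with the 500 g weight standing on it. The 200, 100 and 50 g weights stand upright in the left, middle and right seats, with the 200 nearest the balance.

- **Balance:** the last pictures show the pan level and about 1–2 mm off the carrier's axis. The 500 g weight is within about 2 mm of the pan's centre.
- **Tray:** the 200 is about 1–2 mm off its seat centre. The 50 is within about 1 mm by the side view and by my reading of an earlier top picture. The 100 is the least centred; I left it, since its seat has 14 mm of play all round.
- **Set-downs:** each one was lowered until the wrist force showed contact; the highest reading was about 10 N.
- **Salt jar:** its lid is within 0.1 pixel of where it started.

**Checks that disagreed:**
- The 100's offset came out between 1 and 4 mm toward the robot, depending on the picture and the feature measured.
- The automatic top-view check on the 50 locked onto the bright seat lining instead of the knob and gave 10 mm; I discarded that reading.
- While the 50 was being lowered, the side view showed the fingers 2–4 mm from where the calibration put them.
- The tool also drifted by up to 3° of tilt during moves; it was 2.2° when I gripped the 500 and 1.1° or less for the other grips.

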